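Clamp a set of dosing bars in the vise and put the setting blocks away

ROBOT

A 6-joint arm with a two-finger parallel gripper is mounted at the origin on the work surface. World frame = base frame: x ahead of the robot, y to its left, z up, the work surface at z = 0. Lengths are in mm, angles in degrees, forces in N, time in s.
With the tool pointing down it reaches from about 275 to 750 mm from the base axis. Payload 10.2 kg.
Tool frame: the origin (TCP) lies midway between the tips of the shut fingers; the grasp point (between the pads) lies 19 mm behind it; z points along the fingers, y is the line along which they close (so a half turn about z gives the same grasp; the last joint's range is limited). The gripper opens to 85 mm and grips with 20 to 120 N. Pads are 22 mm wide; open, the fingers measure 114 mm over their backs; the gripper's body (76 mm by 85 mm) begins 54 mm behind the grasp point. The pads swing forward as they close: fully open they stand 13 mm farther back than shut.
Start: joints at [-87.399, 17.928, 85.812, -0, 76.261, -12.8], TCP at [139.413, -506.157, 231.294] pointing down, gripper open.
Joint ranges: [-168.41, 168.41], [-55.51, 124.54], [10.69, 146.95], [-70.63, 250.63], [1, 178], [-165.06, 165.06]. Speed limits (degrees/s): [136.94, 136.94, 172.46, 180, 180, 180].

INTERFACE

Orientations are given as a 3x3 rotation matrix whose columns are the frame's x, y, z axes.
In Python, from station import r, cams gives the robot as it stands.
- The arm moves only by the tool arm_command, never from a script. Its argument "commands" is a list that holds one entry, the list of rows, each a list of 7 numbers: the shift along the tool's x, y, z scaled (see below), then the turn, a rotation vector about the tool's x, y, z scaled (see below), then the opening, from -1 (shut) to 1 (fully open). A call has 1 to 20 rows; each row shifts and turns the commanded pose from where the row before left it, along the tool's axes as they then stand; what a row does not reach is not made up. The controller multiplies each number of a shift by 0.1 m and each number of a turn by 90 degrees. A row lasts 1/8 s, in which the tool goes at most 62.5 mm and 10.7 degrees, less where a joint would pass 70% of its speed; a pose out of reach is approached as far as the arm can. A call with a number of a shift or a turn outside -1 to 1 is refused whole. A call with a gripper value outside its range is refused whole. The fingers move at their own pace and stop on an object; "force" is the grip in N (left out, the last holds). Time passes only in rows, so rows that do not move let the fingers close. It gives the time, the measured TCP pose, the force, the opening and the grip force at its end, in the units of the state.
- r.get_state(): the state, without advancing time (a new reading comes with each control period).
- cams.grab_frame(name): name is "side" or "top" or "wrist"; returns a dict with "color" (420x560x3 uint8, red, green, blue), "fov_y" (degrees; the focal length in pixels is half the picture's height over the tangent of half this angle, whatever the lens; pixels are square), "cx", "cy" (the principal point, pixels), "R" (3x3) and "t" (3): a world point X has camera coordinates R X + t. Camera axes: x right, y down, z forward; pixel columns grow to the right and rows downward; lengths in mm; the calibration is good to about 2 mm. A picture is of the moment at which its call begins. There is no depth.
- r.hand_in(): hands the job in; it is judged then, once.
The state is a dict: "time": time; "joints": joint angles; "joint_vel": joint speeds; "joint_torque": joint torques, N m; "position": TCP position; "ee_rot": TCP orientation; "contact_force": force on the tool from outside, world axes, zero at the start; "wrist_torque": the same for the moment, N m; "grip_width": opening from 0.0 (shut) to 1.0 (fully open); "gripper_force": force on a finger pad.
Only numpy, scipy, OpenCV 4.12 (cv2) and the standard library are available. Lean on these libraries where they do the work, as an engineer would, in place of code of your own. Each camera call takes 0.05 s, during which the arm holds its last target. There are 200 camera calls.

TASK

Set the vise up for the next batch. First take whatever steel setting blocks have been left standing in the vise and put each back into the storage nest made for its size, lying down inside the nest; then lift every white dosing bar out of the compartment tray and lay the bars side by side between the vise jaws, flat on the bed, lengthwise along the jaws and centred on them; finally crank the handle until the jaw grips all the bars firmly, and let go. Leave the medium block in its nest and the bottle, jar and beaker where they are.

Things in the scene. Friction and masses are not known exactly. Their poses are not given: they have to be found in the camera images.
- vise: Grey machine vise, fixed; place and heading vary. Origin on the table below the middle of the fixed jaw's face. y runs along the screw: fixed jaw at y = 0 to +30 mm, sliding jaw and crank at -y. x runs along the jaw faces. Flat bed 110 mm wide (x) at z = 90 mm. Jaws 110 mm wide, top at z = 130 mm. The bed ends in a bearing plate at y = -174 mm, top z = 106 mm.
- jaw_face (a point): On the sliding jaw, the bottom middle of its clamping face, at (0, -130 mm + value of joint jaw, 90 mm) in the vise's frame; same axes. Clear gap between the jaws = 130 mm - joint jaw.
- jaw (a joint): Travel of the sliding jaw in m; 0 is fully open (gap 130 mm), grows as it closes towards +y of the vise. Starts at 0 to 10 mm. Moves only by the crank: 2.5 mm per rad (15.7 mm per turn). The screw holds where it is left.
- crank (a joint): Crank angle in rad, counting turns, 0 (open) to 43. Growing = closing = clockwise seen from the handle's end (looking along the vise's +y). At 0 and each full turn the handle is at the top, a quarter turn later towards the vise's +x. Friction: about 4 N at the handle; stiffens abruptly when the jaw meets the bars. Pushing on to 12-18 N at the handle, then letting go, leaves them well gripped.
- crank_grip (a point): Middle of the crank handle: black sleeve, 18 mm thick, parallel to the vise's y axis, spinning freely on its pin. In the vise's frame the crank axis is at x = 0, z = 70 mm, the handle 40 mm off it, this point at y = -240 mm (sleeve y = -200 to -270 mm, crank arm -188 to -198 mm). Moves round a circle in the vise's x-z plane, z 30 to 110 mm. Its own orientation means nothing.
- tray: Grey open tray 128 x 152 x 26 mm with 4 mm walls and floor, fixed; four compartments side by side along its y axis (centres at y = +-18.5 and +-55.5 mm), each about 120 mm (x) by 33 mm (y). Origin at the centre of its underside.
- bar1: White plastic dosing bar, all alike, 3 or 4 present: base 110 (x) x 24 (y) x 40 (z) mm; on the middle of its top a grey metal lug to lift it by, 16 (x) x 20 (y) x 36 (z) mm, from z = 40 to 76 mm; about 0.17 kg. Origin at the centre of its underside. Starts in a compartment of the tray (underside 4 mm above the table).
- bar2: White plastic dosing bar, all alike, 3 or 4 present: base 110 (x) x 24 (y) x 40 (z) mm; on the middle of its top a grey metal lug to lift it by, 16 (x) x 20 (y) x 36 (z) mm, from z = 40 to 76 mm; about 0.17 kg. Origin at the centre of its underside. Starts in a compartment of the tray (underside 4 mm above the table).
- bar3: White plastic dosing bar, all alike, 3 or 4 present: base 110 (x) x 24 (y) x 40 (z) mm; on the middle of its top a grey metal lug to lift it by, 16 (x) x 20 (y) x 36 (z) mm, from z = 40 to 76 mm; about 0.17 kg. Origin at the centre of its underside. Starts in a compartment of the tray (underside 4 mm above the table).
- bar4: White plastic dosing bar, all alike, 3 or 4 present: base 110 (x) x 24 (y) x 40 (z) mm; on the middle of its top a grey metal lug to lift it by, 16 (x) x 20 (y) x 36 (z) mm, from z = 40 to 76 mm; about 0.17 kg. Origin at the centre of its underside. Starts in a compartment of the tray (underside 4 mm above the table).
- block_short: Short steel setting block (may be absent): base 50 (x) x 36 (y) x 24 (z) mm, on its middle a dark round knob 22 mm across from z = 24 to 60 mm; about 0.34 kg. Origin at the centre of its underside. Starts standing on the vise bed. Belongs in nest_short.
- block_long: Long steel setting block (may be absent): base 80 (x) x 36 (y) x 24 (z) mm, same knob; about 0.52 kg. Origin at the centre of its underside. Starts standing on the vise bed. Belongs in nest_long.
- nest_short: Grey open nest for the short block, fixed: 68 (x) x 54 (y) x 14 (z) mm outside, walls 4 mm, pocket 60 x 46 mm, pocket floor about 4 mm above the table. Origin at the centre of its underside. A small card on its side shows a bar drawn to scale. The three nests swap places from start to start.
- nest_long: Grey open nest for the long block, fixed: 98 (x) x 54 (y) x 14 (z) mm outside, pocket 90 x 46 mm, otherwise like nest_short.
- block_medium: Medium steel setting block, base 65 x 36 x 24 mm with the same knob, already home in the third nest; to be left alone.
- amber_bottle: Closed amber bottle, 60 mm across, 140 mm tall, standing; to be left alone. Origin at the centre of its underside.
- powder_jar: White jar, 70 mm across, 80 mm tall, standing; to be left alone. Origin at the centre of its underside.
- beaker: Glass beaker, 70 mm across, 90 mm tall, standing; to be left alone. Origin at the centre of its underside.
Not all that is in view belongs to the job. Leave any red or yellow look-alike of the bar2 alone.

How it is judged (in metres and radians):
On the way, in this order (a step that is already met when the one before it is completed fails the run):
1. the setting blocks that were in the vise lie in their own nests (horizontal distance between block_short and nest_short below 0.008 m and z of block_short in the frame of nest_short between 0.001 and 0.008 m and angle between the x axis of block_short and the x axis of nest_short, either way round below 0.3 rad and angle between each of block_short, block_long's own z axis and vertical below 0.1 rad and horizontal distance between block_long and nest_long below 0.008 m and z of block_long in the frame of nest_long between 0.001 and 0.008 m and angle between the x axis of block_long and the x axis of nest_long, either way round below 0.3 rad), for 0.2 s.
2. all the bars lie flat between the jaws, along them and centred (x of bar1 in the frame of vise between -0.025 and 0.025 m and z of bar1 in the frame of vise between 0.086 and 0.096 m and y of each of bar1, bar2, bar3, bar4 in the frame of vise below -0.008 m and y of each of bar1, bar2, bar3, bar4 in the frame of jaw_face above 0.008 m and angle between the x axis of each of bar1, bar2, bar3, bar4 and the x axis of vise, either way round below 0.2 rad and angle between each of bar1, bar2, bar3, bar4's own z axis and vertical below 0.1 rad and x of bar2 in the frame of vise between -0.025 and 0.025 m and z of bar2 in the frame of vise between 0.086 and 0.096 m and x of bar3 in the frame of vise between -0.025 and 0.025 m and z of bar3 in the frame of vise between 0.086 and 0.096 m and x of bar4 in the frame of vise between -0.025 and 0.025 m and z of bar4 in the frame of vise between 0.086 and 0.096 m), for 0.2 s.
3. the jaw has been cranked onto the bars and squeezes them (all of step 2 and (contact force between jaw and bar1 above 12 N or contact force between jaw and bar2 above 12 N or contact force between jaw and bar3 above 12 N or contact force between jaw and bar4 above 12 N)), for 0.2 s.
At the end, for the whole second after the job is handed in: Every block that was in the vise lies in its own nest (8 mm, 0.3 rad, on the floor); every bar lies flat on the bed between the jaws, along them (0.2 rad) and within 25 mm of their middle; the sliding jaw presses the row of bars with over 12 N (all of step 1 and all of step 3); the robot touches nothing.
It fails at once if the medium block, the bottle, the jar or the beaker is shifted by more than 30 mm or tipped (distance of any of block_medium, amber_bottle, powder_jar, beaker from where it was at the start of the episode above 0.03 m or angle between any of block_medium, amber_bottle, powder_jar, beaker's own z axis and vertical above 0.5 rad).
Of block_short, block_long only 1 to 2 are there at a start; the rules pass over those that are not, and their reading is None.
Of bar1, bar2, bar3, bar4 only 3 to 4 are there at a start; the rules pass over those that are not, and their reading is None.
At some moment in a run one of bar1, bar2, bar3, bar4, block_short, block_long may be knocked a few centimetres aside while the robot is not near it.
Once in a run the grip may slacken for a moment while it holds something.
It also fails if it takes over 210 s, if anything falls off the work surface, if the arm or the gripper's body presses on something with over 40 N, if the wrist force passes 120 N, or if a joint passes its speed limit or range.

## Working session

There is one attempt and no reset: what is moved stays moved. The work goes in short steps, Python scripts to look and compute and a tool call to move; the robot and the scene stay as the last step left them, time stands still between calls to the robot, and variables do not carry over. Pictures are saved under pics/ and viewed, at most 14 in all, crops included, and the job is handed in when it is done.

Besides the shell and the picture viewer there is one more tool, called after "Request:" in YAML: its name, and indented under it one key for each argument. arm_command: Moves the arm, as the interface text tells. Its arguments: {"type":"object","properties":{"commands":{"type":"array","items":{"type":"array","items":{"type":"array","items":{"type":"number"}}}},"force":{"type":"number"}},"required":["commands"]}

```bash
ls; mkdir -p pics
python3 - <<'E'
from station import r,cams
import cv2,numpy as np
s=r.get_state();print(s)
for n in ["top","side","wrist"]:
    f=cams.grab_frame(n);cv2.imwrite(f"pics/{n}0.png",f["color"][:,:,::-1]);print(n,f["fov_y"],f["cx"],f["cy"],np.round(f["R"],4).tolist(),f["t"])
E
```

```text
pics
{'time': 0.0, 'joints': array([-8.73963532e+01,  1.79606418e+01,  8.58567795e+01, -1.64729612e-03,
        7.62613071e+01, -1.27996880e+01]), 'joint_vel': array([ 0.03963738,  0.05933248, -0.06171668,  0.0110898 ,  0.07392214,
       -0.01726896]), 'joint_torque': array([-1.41856137e-03, -4.12275088e+01, -2.59738863e+01, -2.96485896e-04,
        4.24996106e-03,  1.26811577e-05]), 'position': array([ 139.41635507, -505.86170126,  230.70618741]), 'ee_rot': array([[ 9.64078140e-01,  2.65618772e-01, -9.03186088e-05],
       [ 2.65618643e-01, -9.64077204e-01,  1.37138279e-03],
       [ 2.77190900e-04, -1.34611047e-03, -9.99999056e-01]]), 'contact_force': array([ 0.55257378, -0.01398201,  0.04206346]), 'wrist_torque': array([ 0.01651385, -0.02509788, -0.0364302 ]), 'gripper_force': 0.0, 'grip_width': 0.9969371068014113}
top 44.95883403899656 278.2155143739677 213.52491183359177 [[-0.0222, -0.9996, 0.0184], [-0.9879, 0.0191, -0.1542], [0.1537, -0.0216, -0.9879]] [  46.60498447  541.88463737 1148.60651567]
side 50.7524973637904 277.45685399446137 210.99508585742865 [[-0.8215, -0.5702, -0.0071], [-0.4439, 0.6473, -0.6196], [0.3578, -0.5059, -0.7849]] [ 452.98500608  242.38194223 1003.10612353]
wrist 67.08934959153493 280.02303318519154 211.84718155388836 [[0.2663, -0.9639, -0.0009], [-0.9176, -0.2538, 0.3059], [-0.2951, -0.0806, -0.9521]] [-524.39582402  -39.27313635  377.97579379]
```

View pics/top0.png

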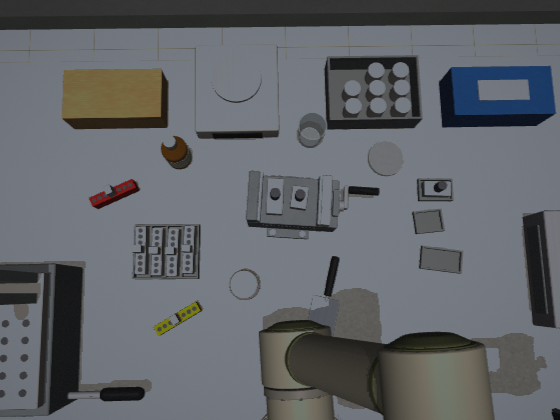

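View pics/side0.png

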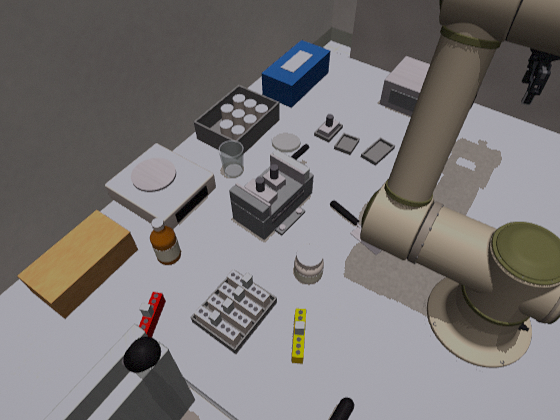

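The top view shows the vise at (295,203) with two blocks, knobs at (275,193) and (300,196). The crank handle is at (363,190) and the tray at (167,251) holds 4 bars. The medium block sits in its nest at (435,190), with empty nests at (429,221) (small, short) and (441,259) (large, long).

Look-alikes:
- Red bar (114,193) and yellow bar (178,318): rejected by colour.
- Medium block (435,190): rejected because it is already in a nest.
- Black-handled tool (332,275): not the crank.

Next I'll check this in a close crop.

```bash
cat > h.py <<'E'
import numpy as np,cv2
from station import r,cams
def K(f):
    h=f["color"].shape[0]; return h/2/np.tan(np.radians(f["fov_y"]/2))
def cast(f,uv,z):
    uv=np.atleast_2d(np.array(uv,float)); k=K(f); R=np.array(f["R"]);t=np.array(f["t"])
    d=np.c_[(uv-[f["cx"],f["cy"]])/k,np.ones(len(uv))]@R; c=-R.T@t
    return c+d*((z-c[2])/d[:,2])[:,None]
def proj(f,X):
    X=np.atleast_2d(np.array(X,float)); p=X@np.array(f["R"]).T+f["t"]
    return p[:,:2]/p[:,2:]*K(f)+[f["cx"],f["cy"]]
def crop(f,u0,u1,v0,v1,s,name):
    cv2.imwrite(f"pics/{name}.png",cv2.resize(f["color"][v0:v1,u0:u1,::-1],None,fx=s,fy=s,interpolation=cv2.INTER_CUBIC))
E
python3 - <<'E'
import cv2,numpy as np
im=cv2.imread("pics/top0.png")
a=cv2.resize(im[160:250,235:395],None,fx=5,fy=5,interpolation=cv2.INTER_CUBIC)
b=cv2.resize(im[170:290,405:475],None,fx=3.3,fy=3.3,interpolation=cv2.INTER_CUBIC)
cv2.imwrite("pics/cv.png",a)
c=cv2.resize(im[215:290,125:210],None,fx=5,fy=5,interpolation=cv2.INTER_CUBIC)
o=np.zeros((400,800,3),np.uint8);o[:375,:425]=c;o[:396,440:440+231]=b
cv2.imwrite("pics/ct.png",o)
E
```

```text
(no output)
```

View pics/cv.png

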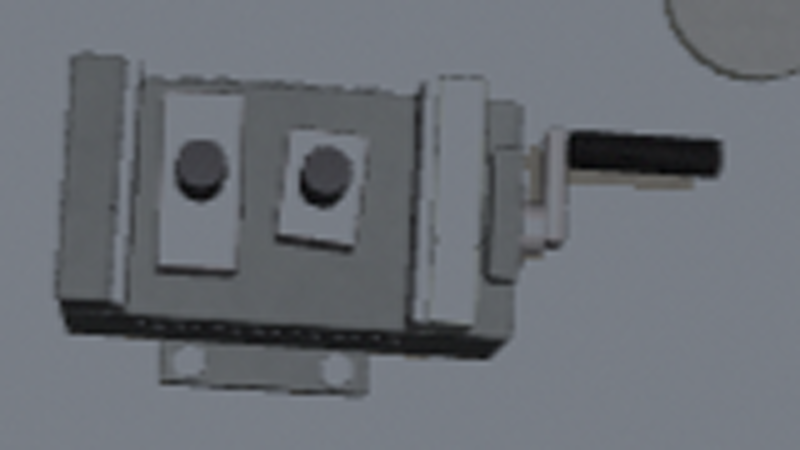

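View pics/ct.png

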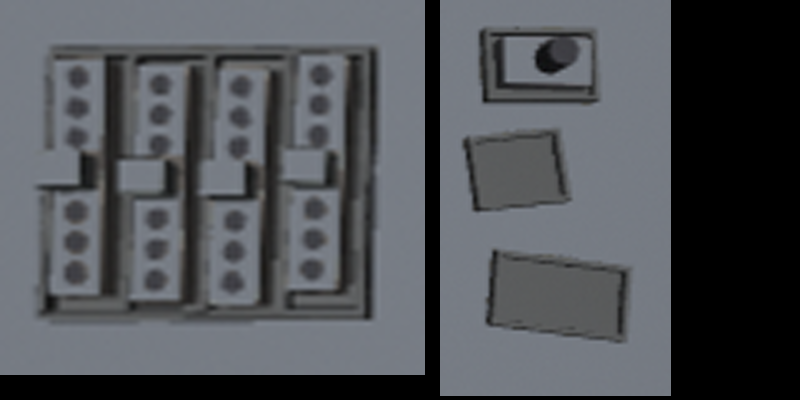

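The crops show the long block (crop 200,180) and the short block (322,190) on the bed, and the crank handle (645,155) on the +x side. The tray has four white bars with lugs at (60,168), (143,175), (224,177) and (306,165). Nests from top to bottom are medium (occupied), short and long.

Run:
```python
from h import *
f=cams.grab_frame("top")
np.set_printoptions(precision=1,suppress=True)
V=lambda l:[(235+a/5,160+b/5) for a,b in l]
T=lambda l:[(125+a/5,215+b/5) for a,b in l]
N=lambda l:[(405+(a-440)/3.3,170+b/3.3) for a,b in l]
def sh(n,uv,z):
    X=cast(f,uv,z);m=X.mean(0);print(n,m[:2],X[:,:2].round(1).tolist(),)
sh("fixjaw top",V([(70,57),(128,57),(116,303),(60,300)]),130)
sh("slidjaw top",V([(428,80),(487,80),(472,325),(415,322)]),130)
sh("long base",V([(165,92),(244,95),(236,270),(158,266)]),114)
sh("short base",V([(293,128),(367,135),(352,247),(280,236)]),114)
sh("long knob",V([(202,162)]),150)
sh("short knob",V([(327,170)]),150)
sh("handle z?",V([(570,150),(720,157)]),75)
sh("crank arm top",V([(557,128),(557,248)]),75)
sh("lugs",T([(59,168),(143,175),(224,177),(306,165)]),80)
for i,c in enumerate([[(55,57),(100,60),(98,295),(52,292)],[(140,62),(188,65),(182,300),(134,298)],[(217,66),(268,70),(258,306),(209,303)],[(298,55),(346,58),(338,290),(288,288)]]):sh(f"bar{i}",T(c),44)
sh("tray",T([(52,47),(378,47),(372,318),(40,315)]),26)
sh("nest med",N([(483,28),(597,30),(598,101),(483,101)]),14)
sh("nest short",N([(464,137),(560,129),(571,201),(475,210)]),14)
sh("nest long",N([(494,250),(630,268),(626,341),(488,324)]),14)
```

```text
fixjaw top [569.4  89.8] [[623.8, 99.3], [623.3, 73.9], [514.3, 80.9], [516.1, 105.1]]
slidjaw top [556.5 -65.7] [[610.6, -57.7], [610.2, -83.7], [501.7, -73.0], [503.5, -48.3]]
long base [570.7  42.8] [[610.9, 57.9], [608.9, 22.8], [530.2, 28.2], [532.7, 62.5]]
short base [567.  -11.2] [[593.6, 1.4], [589.8, -31.4], [539.5, -23.2], [545.0, 8.4]]
long knob [571.8  42.7] [[571.8, 42.7]]
short knob [567.3 -10.8] [[567.3, -10.8]]
handle z? [ 586.9 -162.6] [[589.2, -128.0], [584.6, -197.1]]
crank arm top [ 571.6 -121.3] [[599.6, -122.5], [543.6, -120.1]]
lugs [461.  298.5] [[463.6, 353.7], [459.7, 316.3], [458.1, 280.3], [462.7, 243.8]]
bar0 [463.4 355. ] [[518.5, 365.9], [516.7, 345.1], [408.3, 344.0], [410.2, 365.0]]
bar1 [460.2 316.1] [[515.4, 326.6], [513.6, 304.4], [405.2, 305.8], [406.6, 327.6]]
bar2 [457.2 280.7] [[512.8, 291.0], [510.5, 267.4], [401.8, 271.1], [403.6, 293.4]]
bar3 [462.6 244.2] [[517.2, 253.6], [515.4, 231.3], [408.3, 234.6], [409.7, 257.5]]
tray [461.2 296.9] [[525.7, 372.1], [522.7, 218.9], [395.7, 221.5], [400.4, 375.0]]
nest med [ 598.4 -348.8] [[626.9, -308.2], [623.9, -392.9], [570.6, -389.6], [572.2, -304.6]]
nest short [ 521.2 -326.7] [[545.7, -288.9], [550.3, -360.0], [497.1, -364.2], [491.9, -293.6]]
nest long [ 428.6 -350.9] [[462.5, -305.5], [447.4, -403.6], [395.1, -396.6], [409.3, -297.7]]
```

```bash
cat >> h.py <<'E'
O=np.array([568.2,74.9]);TH=-4.7
def vw(x,y):
    a=np.radians(TH);return O+x*np.array([np.cos(a),np.sin(a)])+y*np.array([-np.sin(a),np.cos(a)])
def plan(x,y,z,h=None):
    s=r.get_state();R=np.array(s["ee_rot"]);p=np.array(s["position"])
    d=R.T@(np.array([x,y,z])-p)/100
    hd=np.degrees(np.arctan2(R[1,0],R[0,0]));h=hd if h is None else h
    dh=(h-hd+180)%360-180
    # levelling: rotation vector taking tool to vertical heading h, in tool axes
    c,s_=np.cos(np.radians(h)),np.sin(np.radians(h))
    G=np.array([[c,s_,0],[s_,-c,0],[0,0,-1.]])
    rv=cv2.Rodrigues(R.T@G)[0].ravel()/(np.pi/2)
    print("t",round(float(s["time"]),1),"pos",p.round(1),"head",round(float(hd),1),"shift",d.round(3),"turn",rv.round(3),"F",np.array(s["contact_force"]).round(1),"w",round(float(s["grip_width"]),3),"gf",round(float(s["gripper_force"]),1))
E
python3 -c "
from h import *
plan(571.8,42.7,230,85.3)"
```

```text
t 0.2 pos [ 139.4 -506.   231. ] head 15.4 shift [ 5.626 -4.141  0.014] turn [-0.    -0.    -0.777] F [-0.9 -0.4  0.2] w 0.999 gf 0.0
```

Request:
arm_command:
  commands:
    - [[0.43, -0.32, 0, 0, 0, 0, 1], [0.43, -0.32, 0, 0, 0, 0, 1], [0.43, -0.32, 0, 0, 0, 0, 1], [0.43, -0.32, 0, 0, 0, 0, 1], [0.43, -0.32, 0, 0, 0, 0, 1], [0.43, -0.32, 0, 0, 0, 0, 1], [0.43, -0.32, 0, 0, 0, 0, 1], [0.43, -0.32, 0, 0, 0, 0, 1], [0.43, -0.32, 0, 0, 0, 0, 1], [0.43, -0.32, 0, 0, 0, 0, 1], [0.43, -0.32, 0, 0, 0, 0, 1], [0.43, -0.32, 0, 0, 0, 0, 1], [0.43, -0.32, 0, 0, 0, 0, 1], [0, 0, 0, 0, 0, -0.11, 1], [0, 0, 0, 0, 0, -0.11, 1], [0, 0, 0, 0, 0, -0.11, 1], [0, 0, 0, 0, 0, -0.11, 1], [0, 0, 0, 0, 0, -0.11, 1], [0, 0, 0, 0, 0, -0.11, 1], [0, 0, 0, 0, 0, -0.11, 1]]
  force: 60

```text
time: 2.7
position: [567.8, 43.4, 231.1]
ee_rot: [[0.087, 0.996, -0.0], [0.996, -0.087, 0.0], [0.0, -0.0, -1.0]]
contact_force: [-0.5, -0.1, 0.5]
grip_width: 1.0
gripper_force: 0.0
```

```bash
python3 -c "
from h import *
plan(571.8,42.7,230,85.3)
f=cams.grab_frame('wrist');cv2.imwrite('pics/w1.png',f['color'][:,:,::-1])
for P in [(571.8,42.7,150),(567.3,-10.8,150),(*vw(-55,0),130),(*vw(55,0),130),(*vw(-55,-128),130),(*vw(55,-128),130)]: print(np.round(P),proj(f,P).round(0))
"
```

```text
t 2.7 pos [567.8  43.4 231.1] head 85.0 shift [-0.003  0.041  0.011] turn [-0.    -0.    -0.003] F [-0.5 -0.1  0.5] w 1.0 gf 0.0
[572.  43. 150.] [[285. 222.]]
[567. -11. 150.] [[285. 285.]]
[513.  79. 130.] [[206. 175.]]
[623.  70. 130.] [[348. 174.]]
[503. -48. 130.] [[217. 316.]]
[613. -57. 130.] [[339. 315.]]
```

View pics/w1.png

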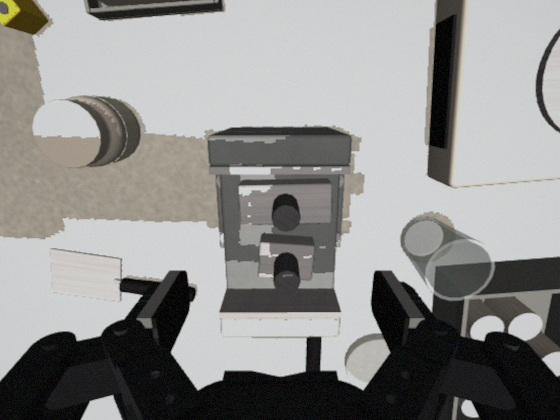

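The wrist view matches the prediction: knobs at (285,222) and (287,285), fixed jaw edge at v≈172, sliding jaw edge at v≈315. Next I'll grip the long block's knob.

Request:
arm_command:
  commands:
    - [[0, 0.04, 0.3, 0, 0, 0, 0.5], [0, 0, 0.3, 0, 0, 0, 0.5], [0, 0, 0.3, 0, 0, 0, 0.5], [0, 0, 0.2, 0, 0, 0, 0.5], [0, 0, 0, 0, 0, 0, -1], [0, 0, 0, 0, 0, 0, -1], [0, 0, 0, 0, 0, 0, -1], [0, 0, 0, 0, 0, 0, -1], [0, 0, 0, 0, 0, 0, -1], [0, 0, 0, 0, 0, 0, -1]]
  force: 80

```text
time: 4.0
position: [572.3, 43.0, 122.7]
ee_rot: [[0.093, 0.996, 0.002], [0.996, -0.093, -0.0], [-0.0, 0.002, -1.0]]
contact_force: [-1.7, 0.7, 6.4]
grip_width: 0.229
gripper_force: 78.3
```

```bash
python3 -c "
from h import *
plan(571.8,42.7,220,85.3)"
```

```text
t 4.0 pos [572.3  43.  122.7] head 84.7 shift [-0.003 -0.003 -0.973] turn [ 0.001  0.    -0.007] F [-1.7  0.7  6.4] w 0.229 gf 78.3
```

Request:
arm_command:
  commands:
    - [[0, 0, -0.3, 0, 0, 0, -1], [0, 0, -0.4, 0, 0, 0, -1], [0, 0, -0.3, 0, 0, 0, -1], [-0.41, -0.11, 0, 0, 0, 0, -1], [-0.41, -0.11, 0, 0, 0, 0, -1], [-0.41, -0.11, 0, 0, 0, 0, -1], [-0.41, -0.11, 0, 0, 0, 0, -1], [-0.41, -0.11, 0, 0, 0, 0, -1], [-0.41, -0.11, 0, 0, 0, 0, -1], [-0.41, -0.11, 0, 0, 0, 0, -1], [-0.41, -0.11, 0, 0, 0, 0, -1], [-0.41, -0.11, 0, 0, 0, 0, -1], [-0.41, -0.11, 0, 0, 0, 0, -1], [0, 0, 0, 0, 0, 0.11, -1], [0, 0, 0, 0, 0, 0.11, -1], [0, 0, 0, 0, 0, 0.11, -1], [0, 0, 0, 0, 0, 0.11, -1], [0, 0, 0, 0, 0, 0.11, -1], [0, 0, 0, 0, 0, 0.11, -1], [0, 0, 0, 0, 0, 0.11, -1]]

```text
time: 6.5
position: [424.2, -354.8, 220.7]
ee_rot: [[0.966, 0.26, -0.001], [0.26, -0.966, 0.001], [-0.001, -0.001, -1.0]]
contact_force: [-0.4, 0.7, -5.7]
grip_width: 0.233
gripper_force: 79.6
```

Request:
arm_command:
  commands:
    - [[0, 0, 0, 0, 0, 0.11, -1], [0, 0, 0, 0, 0, 0.11, -1], [0, 0, 0, 0, 0, 0.07, -1], [0, 0, 0, 0, 0, 0, -1]]

```text
time: 7.0
position: [424.3, -354.8, 220.8]
ee_rot: [[0.983, -0.185, -0.001], [-0.185, -0.983, 0.001], [-0.001, -0.001, -1.0]]
contact_force: [-0.2, 0.6, -5.7]
grip_width: 0.228
gripper_force: 79.6
```

```bash
python3 -c "
from h import *
plan(428.6,-350.9,80,-10.3)
f=cams.grab_frame('wrist');g=cams.grab_frame('top')
crop(f,0,560,0,420,1,'w2')
cv2.imwrite('pics/x.png',np.hstack([cv2.resize(f['color'][:,:,::-1],(400,300)),cv2.resize(g['color'][150:300,350:550,::-1],(400,300))]))
print(proj(f,[[428.6,-350.9,14]]))
"
```

```text
t 7.0 pos [ 424.3 -354.8  220.8] head -10.7 shift [ 0.037 -0.045  1.408] turn [-0.001  0.001 -0.004] F [-0.2  0.6 -5.7] w 0.228 gf 79.6
[[276.1848048  180.34173826]]
```

View pics/x.png

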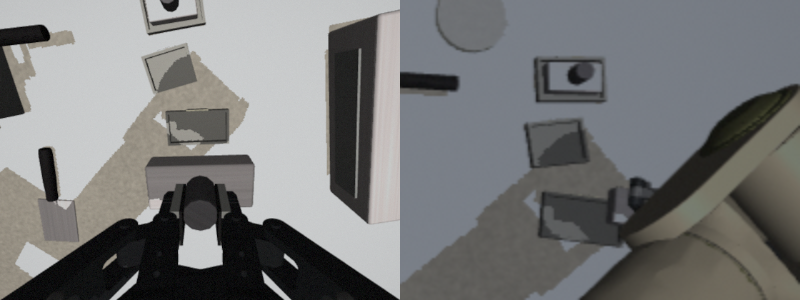

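The held block lies parallel to the long nest, which is seen at (197,127) as predicted. Lowering now.

Request:
arm_command:
  commands:
    - [[0.04, -0.045, 0.3, 0, 0, -0.004, -1], [0, 0, 0.4, 0, 0, 0, -1], [0, 0, 0.4, 0, 0, 0, -1], [0, 0, 0.3, 0, 0, 0, -1], [0, 0, 0.2, 0, 0, 0, -1], [0, 0, 0.1, 0, 0, 0, -1], [0, 0, 0.1, 0, 0, 0, -1], [0, 0, 0, 0, 0, 0, -1]]

```text
time: 8.1
position: [429.2, -351.3, 41.1]
ee_rot: [[0.984, -0.179, -0.0], [-0.179, -0.984, 0.0], [-0.0, -0.0, -1.0]]
contact_force: [-0.2, -0.4, -6.2]
grip_width: 0.229
gripper_force: 78.5
```

```bash
python3 -c "
from h import *
plan(428.6,-350.9,36.7,-10.3)
"
```

```text
t 8.1 pos [ 429.2 -351.3   41.1] head -10.3 shift [-0.006 -0.003  0.044] turn [-0.  0. -0.] F [-0.2 -0.4 -6.2] w 0.229 gf 78.5
```

Request:
arm_command:
  commands:
    - [[0, 0, 0.02, 0, 0, 0, -1], [0, 0, 0.02, 0, 0, 0, -1], [0, 0, 0.01, 0, 0, 0, -1], [0, 0, 0, 0, 0, 0, 0.5], [0, 0, 0, 0, 0, 0, 0.5], [0, 0, 0, 0, 0, 0, 0.5], [0, 0, -0.3, 0, 0, 0, 0.5], [0, 0, -0.5, 0, 0, 0, 0.5], [0, 0, -0.5, 0, 0, 0, 0.5], [0, 0, -0.5, 0, 0, 0, 0.5]]

```text
time: 9.35
position: [429.1, -351.3, 218.2]
ee_rot: [[0.984, -0.179, 0.0], [-0.179, -0.984, -0.0], [0.0, 0.0, -1.0]]
contact_force: [1.3, -0.5, 0.3]
grip_width: 0.751
gripper_force: 0.0
```

```bash
python3 -c "
from h import *
plan(567.3,-10.8,220,85.3)
f=cams.grab_frame('wrist')
crop(f,0,560,0,420,1,'w3')
"
```

```text
t 9.3 pos [ 429.1 -351.3  218.2] head -10.3 shift [ 0.748 -3.598 -0.019] turn [ 0.    -0.    -1.063] F [ 1.3 -0.5  0.3] w 0.751 gf 0.0
```

View pics/w3.png

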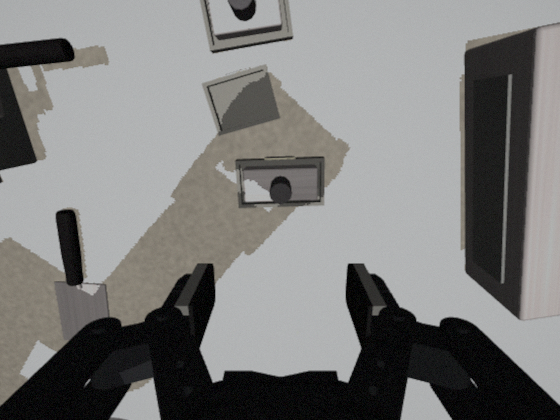

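The long block lies inside its nest at (280,185). Now the short block.

Request:
arm_command:
  commands:
    - [[0.09, -0.45, 0, 0, 0, 0, 0.5], [0.09, -0.45, 0, 0, 0, 0, 0.5], [0.09, -0.45, 0, 0, 0, 0, 0.5], [0.09, -0.45, 0, 0, 0, 0, 0.5], [0.09, -0.45, 0, 0, 0, 0, 0.5], [0.09, -0.45, 0, 0, 0, 0, 0.5], [0.1, -0.45, 0, 0, 0, 0, 0.5], [0.1, -0.45, 0, 0, 0, 0, 0.5], [0, 0, 0, 0, 0, -0.11, 0.5], [0, 0, 0, 0, 0, -0.11, 0.5], [0, 0, 0, 0, 0, -0.11, 0.5], [0, 0, 0, 0, 0, -0.11, 0.5], [0, 0, 0, 0, 0, -0.11, 0.5], [0, 0, 0, 0, 0, -0.11, 0.5], [0, 0, 0, 0, 0, -0.11, 0.5], [0, 0, 0, 0, 0, -0.11, 0.5], [0, 0, 0, 0, 0, -0.11, 0.5], [0, 0, 0, 0, 0, -0.07, 0.5], [0, 0, 0, 0, 0, 0, 0.5]]

```text
time: 11.78
position: [566.7, -10.6, 216.2]
ee_rot: [[0.087, 0.996, 0.0], [0.996, -0.087, -0.0], [-0.0, 0.0, -1.0]]
contact_force: [0.1, -0.4, 0.1]
grip_width: 0.752
gripper_force: 0.0
```

```bash
python3 -c "
from h import *
plan(567.3,-10.8,121,85.3)
f=cams.grab_frame('wrist');print(proj(f,[567.3,-10.8,150]))
g=cv2.cvtColor(f['color'],cv2.COLOR_RGB2GRAY)
cv2.imwrite('pics/w4.png',f['color'][100:300,180:400,::-1])
f=cams.grab_frame('top');cv2.imwrite('pics/t4.png',f['color'][:,:,::-1])
a=cv2.imread('pics/t4.png').astype(int)-cv2.imread('pics/top0.png');print((abs(a).max(2)>40)[215:290,125:210].sum())
"
```

```text
t 11.8 pos [566.7 -10.6 216.2] head 85.0 shift [-0.002  0.007  0.952] turn [ 0.     0.    -0.003] F [ 0.1 -0.4  0.1] w 0.752 gf 0.0
[[280.88242416 228.76468077]]
0
```

View pics/w4.png

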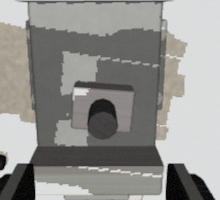

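The knob top at about (283,224) is within 5 px of the prediction. Gripping it.

Request:
arm_command:
  commands:
    - [[0, 0, 0.3, 0, 0, 0, 0.5], [0, 0.007, 0.3, 0, 0, 0, 0.5], [0, 0, 0.24, 0, 0, 0, 0.5], [0, 0, 0.1, 0, 0, 0, 0.5], [0, 0, 0, 0, 0, 0, -1], [0, 0, 0, 0, 0, 0, -1], [0, 0, 0, 0, 0, 0, -1], [0, 0, 0, 0, 0, 0, -1], [0, 0, 0, 0, 0, 0, -1], [0, 0, 0, 0, 0, 0, -1]]

```text
time: 13.12
position: [568.0, -10.8, 123.6]
ee_rot: [[0.086, 0.996, 0.003], [0.996, -0.086, -0.001], [-0.0, 0.003, -1.0]]
contact_force: [-0.4, 0.2, 5.5]
grip_width: 0.231
gripper_force: 78.1
```

Request:
arm_command:
  commands:
    - [[0, 0, -0.3, 0, 0, 0, -1], [0, 0, -0.4, 0, 0, 0, -1], [0, 0, -0.3, 0, 0, 0, -1], [0, 0, 0, 0, 0, 0, -1]]

```text
time: 13.62
position: [567.8, -10.7, 223.7]
ee_rot: [[0.086, 0.996, 0.003], [0.996, -0.086, -0.001], [-0.0, 0.003, -1.0]]
contact_force: [-0.4, -0.8, -3.6]
grip_width: 0.23
gripper_force: 79.0
```

```bash
python3 -c "
from h import *
plan(521.2,-326.7,220,85.3-85.0)"
```

```text
t 13.6 pos [567.8 -10.7 223.7] head 85.1 shift [-3.188 -0.193  0.038] turn [ 0.002 -0.001  0.942] F [-0.4 -0.8 -3.6] w 0.23 gf 79.0
```

Request:
arm_command:
  commands:
    - [[-0.4, -0.024, 0, 0, 0, 0, -1], [-0.4, -0.024, 0, 0, 0, 0, -1], [-0.4, -0.024, 0, 0, 0, 0, -1], [-0.4, -0.024, 0, 0, 0, 0, -1], [-0.4, -0.024, 0, 0, 0, 0, -1], [-0.4, -0.024, 0, 0, 0, 0, -1], [-0.4, -0.024, 0, 0, 0, 0, -1], [-0.39, -0.025, 0, 0, 0, 0, -1], [0, 0, 0, 0, 0, 0.107, -1], [0, 0, 0, 0, 0, 0.107, -1], [0, 0, 0, 0, 0, 0.107, -1], [0, 0, 0, 0, 0, 0.107, -1], [0, 0, 0, 0, 0, 0.107, -1], [0, 0, 0, 0, 0, 0.107, -1], [0, 0, 0, 0, 0, 0.107, -1], [0, 0, 0, 0, 0, 0.107, -1], [0, 0, 0, 0, 0, 0, -1]]

```text
time: 15.75
position: [520.2, -326.4, 220.2]
ee_rot: [[0.99, 0.141, -0.002], [0.141, -0.99, 0.002], [-0.002, -0.003, -1.0]]
contact_force: [-0.1, 0.2, -3.1]
grip_width: 0.229
gripper_force: 79.0
```

```bash
python3 -c "
from h import *
plan(521.2,-326.7,41,7.9)
f=cams.grab_frame('wrist');print(proj(f,[521.2,-326.7,14]))
crop(f,0,560,0,420,1,'w5')"
```

```text
t 15.8 pos [ 520.2 -326.4  220.2] head 8.1 shift [0.013 0.009 1.792] turn [-0.002  0.001  0.002] F [-0.1  0.2 -3.1] w 0.229 gf 79.0
[[281.06991297 182.58052886]]
```

View pics/w5.png

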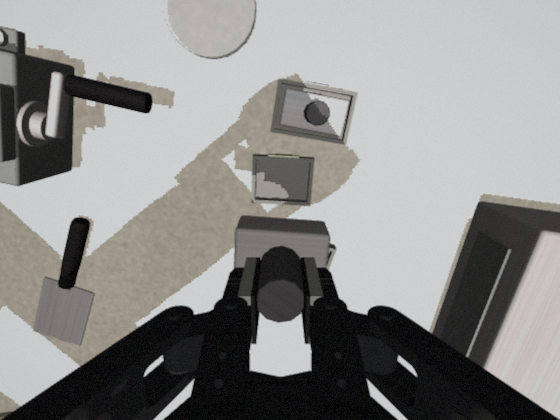

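The short nest is seen at (282,179), about 3 px from the prediction, and the held block is parallel to it. Lowering with a small correction.

Request:
arm_command:
  commands:
    - [[0.023, 0, 0.4, 0, 0, 0, -1], [0, 0, 0.5, 0, 0, 0, -1], [0, 0, 0.4, 0, 0, 0, -1], [0, 0, 0.25, 0, 0, 0, -1], [0, 0, 0.15, 0, 0, 0, -1], [0, 0, 0.08, 0, 0, 0, -1], [0, 0, 0, 0, 0, 0, -1], [0, 0, 0.02, 0, 0, 0, -1], [0, 0, 0.015, 0, 0, 0, -1], [0, 0, 0.01, 0, 0, 0, -1], [0, 0, 0, 0, 0, 0, -1]]

```text
time: 17.18
position: [522.9, -326.5, 39.8]
ee_rot: [[0.99, 0.14, 0.0], [0.14, -0.99, -0.0], [0.0, 0.0, -1.0]]
contact_force: [-1.0, 0.3, -3.5]
grip_width: 0.232
gripper_force: 79.0
```

Request:
arm_command:
  commands:
    - [[0, 0, 0, 0, 0, 0, 0.5], [0, 0, 0, 0, 0, 0, 0.5], [0, 0, 0, 0, 0, 0, 0.5], [0, 0, -0.3, 0, 0, 0, 0.5], [0, 0, -0.5, 0, 0, 0, 0.5], [0, 0, -0.5, 0, 0, 0, 0.5], [0, 0, -0.5, 0, 0, 0, 0.5], [0, 0, 0, 0, 0, 0, 0.5]]

```text
time: 18.18
position: [524.0, -327.3, 224.2]
ee_rot: [[0.99, 0.14, 0.006], [0.14, -0.99, -0.006], [0.005, 0.006, -1.0]]
contact_force: [0.2, -0.4, -0.1]
grip_width: 0.755
gripper_force: 0.0
```

```bash
python3 -c "
from h import *
plan(463.6,353.7,220,90.5)
f=cams.grab_frame('wrist')
cv2.imwrite('pics/w6.png',np.hstack([f['color'][60:320,180:430,::-1],cams.grab_frame('top')['color'][160:420,120:420,::-1]]))"
```

```text
t 18.2 pos [ 524.  -327.3  224.2] head 8.0 shift [ 3.530e-01 -6.828e+00  1.000e-03] turn [ 0.006  0.    -0.916] F [ 0.2 -0.4 -0.1] w 0.755 gf 0.0
```

View pics/w6.png

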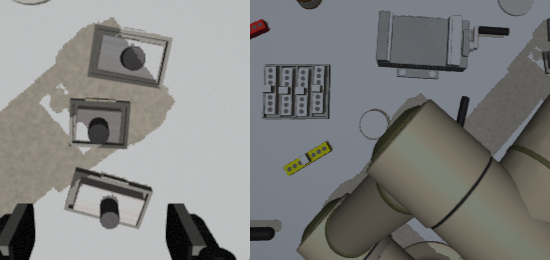

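Both blocks lie in their nests, short at (98,125) and long at (110,205), and the vise is empty. On to the bars.

```bash
python3 -c "
from h import *
plan(462.6,244,220,88)
for y in (-17,-46,-75,-104): print(vw(0,y).round(1))"
```

```text
t 18.3 pos [ 522.8 -326.3  219.5] head 8.0 shift [ 2.000e-01 -5.732e+00 -4.000e-03] turn [-0.    -0.    -0.889] F [ 0.1  0.1 -0.3] w 0.748 gf 0.0
[566.8  58. ]
[564.4  29.1]
[5.621e+02 2.000e-01]
[559.7 -28.8]
```

Request:
arm_command:
  commands:
    - [[0.02, -0.573, 0, 0, 0, 0, 0.3], [0.02, -0.573, 0, 0, 0, 0, 0.3], [0.02, -0.573, 0, 0, 0, 0, 0.3], [0.02, -0.573, 0, 0, 0, 0, 0.3], [0.02, -0.573, 0, 0, 0, 0, 0.3], [0.02, -0.573, 0, 0, 0, 0, 0.3], [0.02, -0.573, 0, 0, 0, 0, 0.3], [0.02, -0.573, 0, 0, 0, 0, 0.3], [0.02, -0.573, 0, 0, 0, 0, 0.3], [0.02, -0.573, 0, 0, 0, 0, 0.3], [0, 0, 0, 0, 0, -0.111, 0.3], [0, 0, 0, 0, 0, -0.111, 0.3], [0, 0, 0, 0, 0, -0.111, 0.3], [0, 0, 0, 0, 0, -0.111, 0.3], [0, 0, 0, 0, 0, -0.111, 0.3], [0, 0, 0, 0, 0, -0.111, 0.3], [0, 0, 0, 0, 0, -0.111, 0.3], [0, 0, 0, 0, 0, -0.111, 0.3], [0, 0, 0, 0, 0, 0, 0.3]]

```text
time: 20.65
position: [462.3, 243.6, 218.5]
ee_rot: [[0.038, 0.999, -0.002], [0.999, -0.038, -0.001], [-0.001, -0.002, -1.0]]
contact_force: [-1.0, -0.1, -1.1]
grip_width: 0.649
gripper_force: 0.0
```

```bash
python3 -c "
from h import *
plan(462.6,244,49,88)
f=cams.grab_frame('wrist');print(proj(f,[[463.6,353.7,80],[459.7,316.3,80],[458.1,280.3,80],[462.7,243.8,80]]).round(0).tolist())
crop(f,0,560,0,420,1,'w7')"
```

```text
t 20.6 pos [462.3 243.6 218.5] head 87.8 shift [0.005 0.007 1.695] turn [-0.002  0.    -0.002] F [-1.  -0.1 -1.1] w 0.649 gf 0.0
[[277.0, 69.0], [274.0, 117.0], [274.0, 160.0], [281.0, 200.0]]
```

View pics/w7.png

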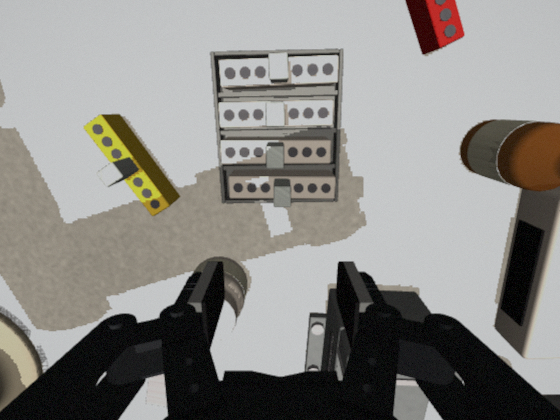

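The predicted lug tops match, nearest at (282,199). Descending.

Request:
arm_command:
  commands:
    - [[0.005, 0.007, 0.4, 0, 0, -0.002, 0.3], [0, 0, 0.5, 0, 0, 0, 0.3], [0, 0, 0.5, 0, 0, 0, 0.3], [0, 0, 0.2, 0, 0, 0, 0.3], [0, 0, 0.09, 0, 0, 0, 0.3], [0, 0, 0, 0, 0, 0, -1], [0, 0, 0, 0, 0, 0, -1], [0, 0, 0, 0, 0, 0, -1], [0, 0, 0, 0, 0, 0, -1], [0, 0, 0, 0, 0, 0, -1], [0, 0, 0, 0, 0, 0, -1]]

```text
time: 22.08
position: [464.2, 244.4, 51.9]
ee_rot: [[0.033, 0.999, 0.002], [0.999, -0.033, 0.001], [0.001, 0.002, -1.0]]
contact_force: [-1.4, 0.2, 6.3]
grip_width: 0.174
gripper_force: 78.8
```

Request:
arm_command:
  commands:
    - [[0, 0, -0.1, 0, 0, 0, -1], [0, 0, -0.4, 0, 0, 0, -1], [0, 0, -0.5, 0, 0, 0, -1], [0, 0, -0.5, 0, 0, 0, -1], [0, 0, -0.4, 0, 0, 0, -1], [0, 0, 0, 0, 0, 0, -1]]

```text
time: 22.82
position: [464.3, 244.5, 244.1]
ee_rot: [[0.033, 0.999, 0.006], [0.999, -0.033, 0.002], [0.002, 0.006, -1.0]]
contact_force: [-0.6, 1.3, -2.6]
grip_width: 0.175
gripper_force: 78.4
```

```bash
python3 -c "
from h import *
plan(*vw(0,-17),235,85.3)"
```

```text
t 22.8 pos [464.3 244.5 244.1] head 88.1 shift [-1.831  1.086  0.094] turn [ 0.004 -0.001  0.031] F [-0.6  1.3 -2.6] w 0.175 gf 78.4
```

Request:
arm_command:
  commands:
    - [[-0.366, 0.217, 0, 0, 0, 0, -1], [-0.366, 0.217, 0, 0, 0, 0, -1], [-0.366, 0.217, 0, 0, 0, 0, -1], [-0.366, 0.217, 0, 0, 0, 0, -1], [-0.366, 0.217, 0, 0, 0, 0, -1], [0, 0, 0.1, 0.004, 0, 0.031, -1], [0, 0, 0, 0, 0, 0, -1], [0, 0, 0, 0, 0, 0, -1]]

```text
time: 23.82
position: [565.6, 58.2, 230.7]
ee_rot: [[0.08, 0.997, -0.007], [0.997, -0.08, 0.0], [-0.0, -0.007, -1.0]]
contact_force: [0.0, 0.0, -1.0]
grip_width: 0.175
gripper_force: 78.3
```

```bash
python3 -c "
from h import *
plan(*vw(0,-17),139,85.3)
f=cams.grab_frame('wrist');g=cams.grab_frame('side')
cv2.imwrite('pics/w8.png',np.hstack([f['color'][:,:,::-1][:,130:430],g['color'][:,150:450,::-1]]))"
```

```text
t 23.8 pos [565.6  58.2 230.7] head 85.4 shift [-0.001  0.018  0.917] turn [-0.004  0.     0.001] F [ 0.  0. -1.] w 0.175 gf 78.3
```

View pics/w8.png

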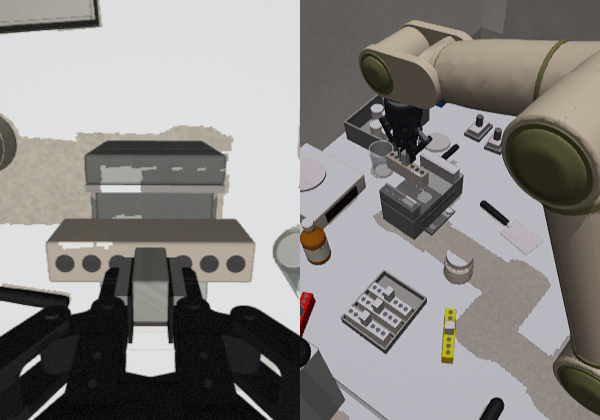

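The bar is held level and parallel to the fixed jaw, at (150,260) in the wrist half. Lowering.

Request:
arm_command:
  commands:
    - [[0, 0.018, 0.3, 0, 0, 0, -1], [0, 0, 0.3, 0, 0, 0, -1], [0, 0, 0.15, 0, 0, 0, -1], [0, 0, 0.1, 0, 0, 0, -1], [0, 0, 0.04, 0, 0, 0, -1], [0, 0, 0.02, 0, 0, 0, -1], [0, 0, 0.01, 0, 0, 0, -1], [0, 0, 0, 0, 0, 0, -1]]

```text
time: 24.92
position: [567.2, 57.6, 139.1]
ee_rot: [[0.081, 0.997, -0.006], [0.997, -0.081, 0.0], [-0.0, -0.006, -1.0]]
contact_force: [-0.8, 0.6, -1.2]
grip_width: 0.171
gripper_force: 78.4
```

```bash
python3 -c "
from h import *
plan(*vw(0,-17),138,85.3)"
```

```text
t 24.9 pos [567.2  57.6 139.1] head 85.3 shift [ 0.003 -0.005  0.011] turn [-0.004  0.     0.   ] F [-0.8  0.6 -1.2] w 0.171 gf 78.4
```

Request:
arm_command:
  commands:
    - [[0, 0, 0.01, 0, 0, 0, -1], [0, 0, 0, 0, 0, 0, 0.1], [0, 0, 0, 0, 0, 0, 0.1], [0, 0, 0, 0, 0, 0, 0.1], [0, 0, -0.2, 0, 0, 0, 0.1], [0, 0, -0.3, 0, 0, 0, 0.1], [0, 0, -0.4, 0, 0, 0, 0.1], [0, 0, 0, 0, 0, 0, 0.1]]

```text
time: 25.92
position: [568.8, 57.5, 230.8]
ee_rot: [[0.081, 0.997, -0.0], [0.997, -0.081, -0.0], [-0.0, -0.0, -1.0]]
contact_force: [0.1, -0.7, -0.9]
grip_width: 0.551
gripper_force: 0.0
```

```bash
python3 -c "
from h import *
plan(457.7,280.5,210,88.4)"
```

```text
t 25.9 pos [568.8  57.5 230.8] head 85.3 shift [ 2.132 -1.289  0.208] turn [-0.     0.    -0.034] F [ 0.1 -0.7 -0.9] w 0.551 gf 0.0
```

Request:
arm_command:
  commands:
    - [[0.426, -0.258, 0, 0, 0, 0, 0.1], [0.426, -0.258, 0, 0, 0, 0, 0.1], [0.426, -0.258, 0, 0, 0, 0, 0.1], [0.426, -0.258, 0, 0, 0, 0, 0.1], [0.426, -0.258, 0, 0, 0, 0, 0.1], [0, 0, 0.1, 0, 0, -0.034, 0.1], [0, 0, 0, 0, 0, 0, 0.1]]

```text
time: 26.8
position: [455.7, 280.5, 217.3]
ee_rot: [[0.028, 1.0, -0.009], [1.0, -0.028, -0.001], [-0.001, -0.009, -1.0]]
contact_force: [0.1, -0.5, -0.9]
grip_width: 0.548
gripper_force: 0.0
```

```bash
python3 -c "
from h import *
plan(457.7,280.5,51,88.4)
f=cams.grab_frame('top');cv2.imwrite('pics/t9.png',f['color'][:,:,::-1])
a=cv2.imread('pics/t9.png')[150:300,110:360];cv2.imwrite('pics/t9c.png',cv2.resize(a,None,fx=3,fy=3,interpolation=2))
f=cams.grab_frame('wrist');print(proj(f,[[463.6,353.7,80],[459.7,316.3,80],[458.1,280.3,80],[462.7,243.8,80]]).round(0).tolist())
crop(f,0,560,0,420,1,'w9')"
```

```text
t 26.8 pos [455.7 280.5 217.3] head 88.4 shift [0.002 0.034 1.663] turn [-0.005  0.     0.   ] F [ 0.1 -0.5 -0.9] w 0.548 gf 0.0
[[287.0, 116.0], [284.0, 161.0], [283.0, 200.0], [289.0, 237.0]]
```

View pics/t9c.png

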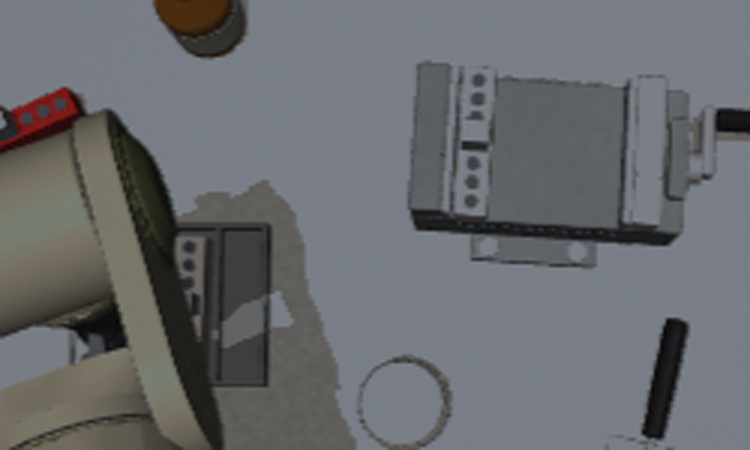

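Bar 1 lies along the fixed jaw, at (470,140) in the crop, and the vise is otherwise clear. Taking the next bar.

Request:
arm_command:
  commands:
    - [[0, 0.03, 0.4, 0, 0, 0, 0.1], [0, 0, 0.5, 0, 0, 0, 0.1], [0, 0, 0.45, 0, 0, 0, 0.1], [0, 0, 0.2, 0, 0, 0, 0.1], [0, 0, 0.1, 0, 0, 0, 0.1], [0, 0, 0, 0, 0, 0, -1], [0, 0, 0, 0, 0, 0, -1], [0, 0, 0, 0, 0, 0, -1], [0, 0, 0, 0, 0, 0, -1], [0, 0, 0, 0, 0, 0, -1]]

```text
time: 28.15
position: [459.0, 280.5, 54.6]
ee_rot: [[0.028, 1.0, -0.004], [1.0, -0.028, 0.001], [0.001, -0.004, -1.0]]
contact_force: [-1.6, -0.2, 7.9]
grip_width: 0.167
gripper_force: 78.9
```

Request:
arm_command:
  commands:
    - [[0, 0, -0.1, 0, 0, 0, -1], [0, 0, -0.4, 0, 0, 0, -1], [0, 0, -0.5, 0, 0, 0, -1], [0, 0, -0.5, 0, 0, 0, -1], [0, 0, -0.4, 0, 0, 0, -1], [0, 0, 0, 0, 0, 0, -1]]

```text
time: 28.9
position: [460.3, 280.7, 246.7]
ee_rot: [[0.028, 1.0, -0.001], [1.0, -0.028, 0.002], [0.002, -0.001, -1.0]]
contact_force: [-0.2, 0.6, -2.6]
grip_width: 0.168
gripper_force: 78.7
```

```bash
python3 -c "
from h import *
plan(*vw(0,-46),235,85.3)"
```

```text
t 28.9 pos [460.3 280.7 246.7] head 88.4 shift [-2.486  1.111  0.11 ] turn [-0.001 -0.001  0.034] F [-0.2  0.6 -2.6] w 0.168 gf 78.7
```

Request:
arm_command:
  commands:
    - [[-0.414, 0.185, 0, 0, 0, 0, -1], [-0.414, 0.185, 0, 0, 0, 0, -1], [-0.414, 0.185, 0, 0, 0, 0, -1], [-0.414, 0.185, 0, 0, 0, 0, -1], [-0.414, 0.185, 0, 0, 0, 0, -1], [-0.414, 0.185, 0, 0, 0, 0, -1], [0, 0, 0.1, 0, 0, 0.034, -1], [0, 0, 0, 0, 0, 0, -1], [0, 0, 0, 0, 0, 0, -1]]

```text
time: 30.02
position: [563.2, 29.4, 232.6]
ee_rot: [[0.08, 0.997, -0.007], [0.997, -0.08, 0.001], [-0.0, -0.007, -1.0]]
contact_force: [0.6, 0.5, -1.6]
grip_width: 0.173
gripper_force: 78.5
```

```bash
python3 -c "
from h import *
plan(*vw(0,-46),141,85.3)"
```

```text
t 30.0 pos [563.2  29.4 232.6] head 85.4 shift [-0.002  0.019  0.916] turn [-0.004  0.     0.001] F [ 0.6  0.5 -1.6] w 0.173 gf 78.5
```

Request:
arm_command:
  commands:
    - [[0, 0.018, 0.3, 0, 0, 0, -1], [0, 0, 0.3, 0, 0, 0, -1], [0, 0, 0.15, 0, 0, 0, -1], [0, 0, 0.08, 0, 0, 0, -1], [0, 0, 0.04, 0, 0, 0, -1], [0, 0, 0.02, 0, 0, 0, -1], [0, 0, 0.02, 0, 0, 0, -1], [0, 0, 0, 0, 0, 0, -1]]

```text
time: 31.02
position: [564.7, 28.8, 141.9]
ee_rot: [[0.081, 0.997, -0.006], [0.997, -0.081, 0.0], [-0.0, -0.006, -1.0]]
contact_force: [-0.5, -0.4, -2.0]
grip_width: 0.172
gripper_force: 78.5
```

```bash
python3 -c "
from h import *
plan(*vw(0,-46),141,85.3)"
```

```text
t 31.0 pos [564.7  28.8 141.9] head 85.3 shift [ 0.002 -0.003  0.009] turn [-0.004  0.     0.   ] F [-0.5 -0.4 -2. ] w 0.172 gf 78.5
```

Request:
arm_command:
  commands:
    - [[0, 0, 0.015, 0, 0, 0, -1], [0, 0, 0.01, 0, 0, 0, -1], [0, 0, 0, 0, 0, 0, 0.1], [0, 0, 0, 0, 0, 0, 0.1], [0, 0, 0, 0, 0, 0, 0.1], [0, 0, -0.2, 0, 0, 0, 0.1], [0, 0, -0.3, 0, 0, 0, 0.1], [0, 0, -0.4, 0, 0, 0, 0.1], [0, 0, 0, 0, 0, 0, 0.1]]

```text
time: 32.15
position: [566.3, 28.7, 232.2]
ee_rot: [[0.081, 0.997, -0.001], [0.997, -0.081, -0.0], [-0.001, -0.001, -1.0]]
contact_force: [0.3, -0.2, -0.8]
grip_width: 0.55
gripper_force: 0.0
```

```bash
cat >> h.py <<'E'
def tops(tag):
    # white bar tops (z=130) in the vise seen from the top camera
    f=cams.grab_frame("top");cv2.imwrite(f"pics/{tag}.png",f["color"][:,:,::-1])
    c=proj(f,[[*vw(a,b),130] for a,b in((-70,-8),(70,-8),(70,-125),(-70,-125))])
    m=np.zeros(f["color"].shape[:2],np.uint8);cv2.fillConvexPoly(m,c.astype(np.int32),1)
    w=((f["color"].min(2)>125)*m).astype(np.uint8)
    n,l,st,ce=cv2.connectedComponentsWithStats(w)
    a=np.radians(TH)
    for i in range(1,n):
        if st[i,4]<30:continue
        p=np.argwhere(l==i)[:,::-1];X=cast(f,p,130)[:,:2]-O
        V=np.c_[X@[np.cos(a),np.sin(a)],X@[-np.sin(a),np.cos(a)]]
        print("blob",st[i,4],"min",V.min(0).round(),"max",V.max(0).round())
E
python3 -c "
from h import *
plan(460,316.2,215,89.4)
f=cv2.imread('pics/t9.png');print(f[195:199,262:275].min(2).tolist())
tops('t10')"
```

```text
t 32.1 pos [566.3  28.7 232.2] head 85.3 shift [ 2.78  -1.294  0.171] turn [-0.     0.    -0.045] F [ 0.3 -0.2 -0.8] w 0.55 gf 0.0
[[68, 104, 121, 121, 121, 121, 121, 121, 121, 121, 110, 68, 63], [68, 97, 121, 121, 121, 121, 120, 121, 121, 121, 112, 73, 67], [75, 88, 40, 39, 42, 49, 52, 57, 67, 77, 83, 82, 71], [75, 88, 40, 39, 40, 39, 38, 36, 39, 40, 59, 89, 92]]
```

Request:
arm_command:
  commands:
    - [[0.463, -0.216, 0, 0, 0, 0, 0.1], [0.463, -0.216, 0, 0, 0, 0, 0.1], [0.463, -0.216, 0, 0, 0, 0, 0.1], [0.463, -0.216, 0, 0, 0, 0, 0.1], [0.463, -0.216, 0, 0, 0, 0, 0.1], [0.463, -0.216, 0, 0, 0, 0, 0.1], [0, 0, 0.1, 0, 0, -0.045, 0.1], [0, 0, 0, 0, 0, 0, 0.1]]

```text
time: 33.2
position: [457.8, 316.2, 218.3]
ee_rot: [[0.011, 1.0, -0.009], [1.0, -0.011, -0.001], [-0.001, -0.009, -1.0]]
contact_force: [-0.4, -0.1, 0.3]
grip_width: 0.548
gripper_force: 0.0
```

```bash
sed -i 's/min(2)>125/min(2)>100/' h.py; python3 -c "
from h import *
plan(460,316.2,53,89.4)
tops('t11')
f=cams.grab_frame('wrist');print(proj(f,[[463.6,353.7,80],[459.7,316.3,80]]).round(0).tolist());crop(f,0,560,0,420,1,'w11')
g=f['color'].min(2)
p=proj(f,[[459.7,316.3,80]])[0].astype(int);print(g[p[1]-24:p[1]+24:4,p[0]-28:p[0]+28:4])"
```

```text
t 33.2 pos [457.8 316.2 218.3] head 89.4 shift [0.002 0.038 1.653] turn [-0.006  0.001 -0.   ] F [-0.4 -0.1  0.3] w 0.548 gf 0.0
blob 884 min [  -4. -125.] max [72. -6.]
blob 144 min [-54. -28.] max [-5. -7.]
blob 174 min [-54. -56.] max [ -5. -32.]
[[287.0, 159.0], [283.0, 200.0]]
[[ 77  76  74  73  74  78  73  74  70  72  70  70  71  68]
 [141 142 141 139 141 141  53  56  61  63 142 144 145 142]
 [ 80 142 161  94 121 141  59  59  65  64 141  95  98 142]
 [ 54 105 163  58  59 127 134 127 129 129 138  59  57 143]
 [ 79 136 137  70 115 126 131 134 136 127 139  75  84 137]
 [136 140 140 141 137 127 131 135 131 138 138 139 140 142]
 [ 84  83  86 139  82  75 130 132 134 131  85  85  83  87]
 [ 82 114 136 142 143 126 128 133 132 128  84  83  88  83]
 [ 86  82 139 140 140 138 135 135  85  84  83  84  82  84]
 [ 84  84 113 138 140 139 138 142 119  83  85  84  84  86]
 [ 84  84  85 139 140 137 139 141 140 116  83  81  85  83]
 [ 84  86  83 140 140 140 139 140 137 140  85  84  83  82]]
```

Request:
arm_command:
  commands:
    - [[0, 0.03, 0.4, 0, 0, 0, 0.1], [0, 0, 0.5, 0, 0, 0, 0.1], [0, 0, 0.45, 0, 0, 0, 0.1], [0, 0, 0.2, 0, 0, 0, 0.1], [0, 0, 0.1, 0, 0, 0, 0.1], [0, 0, 0, 0, 0, 0, -1], [0, 0, 0, 0, 0, 0, -1], [0, 0, 0, 0, 0, 0, -1], [0, 0, 0, 0, 0, 0, -1], [0, 0, 0, 0, 0, 0, -1]]

```text
time: 34.55
position: [461.2, 316.4, 56.1]
ee_rot: [[0.011, 1.0, -0.004], [1.0, -0.011, 0.001], [0.001, -0.004, -1.0]]
contact_force: [-1.8, -1.2, 5.5]
grip_width: 0.17
gripper_force: 78.9
```

Request:
arm_command:
  commands:
    - [[0, 0, -0.1, 0, 0, 0, -1], [0, 0, -0.4, 0, 0, 0, -1], [0, 0, -0.5, 0, 0, 0, -1], [0, 0, -0.5, 0, 0, 0, -1], [0, 0, -0.4, 0, 0, 0, -1], [0, 0, 0, 0, 0, 0, -1]]

```text
time: 35.3
position: [462.5, 316.6, 248.3]
ee_rot: [[0.011, 1.0, -0.001], [1.0, -0.011, 0.003], [0.003, -0.001, -1.0]]
contact_force: [-0.3, -0.5, -2.6]
grip_width: 0.169
gripper_force: 78.6
```

```bash
python3 -c "
from h import *
plan(*vw(0,-75),238,85.3)"
```

```text
t 35.3 pos [462.5 316.6 248.3] head 89.4 shift [-3.154  1.029  0.094] turn [-0.001 -0.002  0.045] F [-0.3 -0.5 -2.6] w 0.169 gf 78.6
```

Request:
arm_command:
  commands:
    - [[-0.45, 0.147, 0, 0, 0, 0, -1], [-0.45, 0.147, 0, 0, 0, 0, -1], [-0.45, 0.147, 0, 0, 0, 0, -1], [-0.45, 0.147, 0, 0, 0, 0, -1], [-0.45, 0.147, 0, 0, 0, 0, -1], [-0.45, 0.147, 0, 0, 0, 0, -1], [-0.45, 0.147, 0, 0, 0, 0, -1], [0, 0, 0.1, 0, 0, 0.045, -1], [0, 0, 0, 0, 0, 0, -1], [0, 0, 0, 0, 0, 0, -1]]

```text
time: 36.55
position: [561.0, 0.6, 234.1]
ee_rot: [[0.079, 0.997, -0.007], [0.997, -0.079, 0.001], [0.0, -0.007, -1.0]]
contact_force: [-0.2, 0.1, -2.2]
grip_width: 0.169
gripper_force: 78.5
```

```bash
python3 -c "
from h import *
plan(*vw(0,-75),142,85.3)"
```

```text
t 36.5 pos [561.    0.6 234.1] head 85.4 shift [-0.004  0.018  0.921] turn [-0.004 -0.     0.002] F [-0.2  0.1 -2.2] w 0.169 gf 78.5
```

Request:
arm_command:
  commands:
    - [[0, 0.018, 0.3, 0, 0, 0, -1], [0, 0, 0.3, 0, 0, 0, -1], [0, 0, 0.15, 0, 0, 0, -1], [0, 0, 0.08, 0, 0, 0, -1], [0, 0, 0.04, 0, 0, 0, -1], [0, 0, 0.02, 0, 0, 0, -1], [0, 0, 0.02, 0, 0, 0, -1], [0, 0, 0.015, 0, 0, 0, -1], [0, 0, 0.01, 0, 0, 0, -1], [0, 0, 0, 0, 0, 0, 0.1], [0, 0, 0, 0, 0, 0, 0.1], [0, 0, 0, 0, 0, 0, 0.1], [0, 0, -0.2, 0, 0, 0, 0.1], [0, 0, -0.3, 0, 0, 0, 0.1], [0, 0, -0.4, 0, 0, 0, 0.1], [0, 0, 0, 0, 0, 0, 0.1]]

```text
time: 38.55
position: [564.1, -0.3, 233.7]
ee_rot: [[0.081, 0.997, -0.001], [0.997, -0.081, -0.001], [-0.001, -0.001, -1.0]]
contact_force: [0.2, -0.5, -1.1]
grip_width: 0.551
gripper_force: 0.0
```

```bash
python3 -c "
from h import *
plan(463.5,354.4,215,90.5)"
```

```text
t 38.5 pos [ 5.641e+02 -3.000e-01  2.337e+02] head 85.3 shift [ 3.453 -1.291  0.184] turn [-0.     0.001 -0.057] F [ 0.2 -0.5 -1.1] w 0.551 gf 0.0
```

Request:
arm_command:
  commands:
    - [[0.493, -0.184, 0, 0, 0, 0, 0.1], [0.493, -0.184, 0, 0, 0, 0, 0.1], [0.493, -0.184, 0, 0, 0, 0, 0.1], [0.493, -0.184, 0, 0, 0, 0, 0.1], [0.493, -0.184, 0, 0, 0, 0, 0.1], [0.493, -0.184, 0, 0, 0, 0, 0.1], [0.493, -0.184, 0, 0, 0, 0, 0.1], [0, 0, 0.1, 0, 0, -0.057, 0.1], [0, 0, 0, 0, 0, 0, 0.1]]

```text
time: 39.67
position: [462.0, 354.4, 220.0]
ee_rot: [[-0.008, 1.0, -0.009], [1.0, 0.008, -0.001], [-0.001, -0.009, -1.0]]
contact_force: [0.6, -0.9, 0.3]
grip_width: 0.547
gripper_force: 0.0
```

```bash
python3 -c "
from h import *
plan(463.5,354.4,53,90.5)
tops('t12')
f=cams.grab_frame('wrist');crop(f,0,560,0,420,1,'w12')
g=f['color'].min(2)
p=proj(f,[[463.6,353.7,80]])[0].astype(int);print(p,g[p[1]-24:p[1]+24:4,p[0]-28:p[0]+28:4])"
```

```text
t 39.7 pos [462.  354.4 220. ] head 90.5 shift [1.00e-03 3.00e-02 1.67e+00] turn [-0.006  0.001 -0.   ] F [ 0.6 -0.9  0.3] w 0.547 gf 0.0
blob 1051 min [  -4. -125.] max [72. -6.]
blob 145 min [-54. -28.] max [-5. -7.]
blob 175 min [-54. -56.] max [ -5. -32.]
blob 169 min [-53. -85.] max [ -5. -62.]
[282 199] [[ 66  64  64  63  65  63  62  61  64  61  63  63  65  61]
 [144 143 142 144 142 143  69  70  66  80 144 144 145 144]
 [ 85 144 142  93 126 144  63  60  62  63 145 106 122 143]
 [ 59 104 152  72  57 134 133 123 125 131 145  58  59 142]
 [ 62 138 140  61 110 128 131 138 134 130 141  67  75 145]
 [141 140 142 142 142 123 130 137 135 140 140 143 141 139]
 [ 83  87  88 139  79  69 129 131 134 128  76  84  88  81]
 [117 142 141 144 143 127 131 132 130 131  88  82  88  86]
 [ 87 140 144 140 145 140 134 129  84  86  88  85  84  85]
 [ 83  85 143 140 140 136 139 140 132  86  85  87  84  83]
 [ 85  86 140 142 139 140 141 141 139 123  81  87  82  87]
 [ 83  82  86 140 142 139 138 140 141 142  85  83  88  82]]
```

Three bars are in place and the fourth lug is where predicted. Picking it.

Request:
arm_command:
  commands:
    - [[0, 0.03, 0.4, 0, 0, 0, 0.1], [0, 0, 0.5, 0, 0, 0, 0.1], [0, 0, 0.45, 0, 0, 0, 0.1], [0, 0, 0.2, 0, 0, 0, 0.1], [0, 0, 0.11, 0, 0, 0, 0.1], [0, 0, 0, 0, 0, 0, -1], [0, 0, 0, 0, 0, 0, -1], [0, 0, 0, 0, 0, 0, -1], [0, 0, 0, 0, 0, 0, -1], [0, 0, 0, 0, 0, 0, -1]]

```text
time: 41.02
position: [465.1, 354.7, 56.7]
ee_rot: [[-0.008, 1.0, -0.004], [1.0, 0.008, 0.001], [0.001, -0.004, -1.0]]
contact_force: [-1.7, -1.4, 6.4]
grip_width: 0.171
gripper_force: 78.9
```

Request:
arm_command:
  commands:
    - [[0, 0, -0.1, 0, 0, 0, -1], [0, 0, -0.4, 0, 0, 0, -1], [0, 0, -0.5, 0, 0, 0, -1], [0, 0, -0.5, 0, 0, 0, -1], [0, 0, -0.4, 0, 0, 0, -1], [0, 0, 0, 0, 0, 0, -1]]

```text
time: 41.78
position: [466.5, 354.8, 249.1]
ee_rot: [[-0.008, 1.0, -0.001], [1.0, 0.008, 0.003], [0.003, -0.001, -1.0]]
contact_force: [-0.5, -0.3, -2.7]
grip_width: 0.171
gripper_force: 78.5
```

```bash
python3 -c "
from h import *
plan(*vw(0,-104),238,85.3)"
```

```text
t 41.8 pos [466.5 354.8 249.1] head 90.5 shift [-3.844  0.901  0.098] turn [-0.001 -0.002  0.057] F [-0.5 -0.3 -2.7] w 0.171 gf 78.5
```

Request:
arm_command:
  commands:
    - [[-0.48, 0.113, 0, 0, 0, 0, -1], [-0.48, 0.113, 0, 0, 0, 0, -1], [-0.48, 0.113, 0, 0, 0, 0, -1], [-0.48, 0.113, 0, 0, 0, 0, -1], [-0.48, 0.113, 0, 0, 0, 0, -1], [-0.48, 0.113, 0, 0, 0, 0, -1], [-0.48, 0.113, 0, 0, 0, 0, -1], [-0.48, 0.113, 0, 0, 0, 0, -1], [0, 0, 0.1, 0, 0, 0.057, -1], [0, 0, 0, 0, 0, 0, -1], [0, 0, 0, 0, 0, 0, -1]]

```text
time: 43.15
position: [559.0, -28.3, 234.8]
ee_rot: [[0.079, 0.997, -0.007], [0.997, -0.079, 0.001], [0.0, -0.007, -1.0]]
contact_force: [-0.3, 0.2, -0.7]
grip_width: 0.171
gripper_force: 78.4
```

```bash
python3 -c "
from h import *
plan(*vw(0,-104),142.7,85.3)"
```

```text
t 43.1 pos [559.  -28.3 234.8] head 85.5 shift [-0.004  0.013  0.921] turn [-0.004 -0.     0.002] F [-0.3  0.2 -0.7] w 0.171 gf 78.4
```

Request:
arm_command:
  commands:
    - [[0, 0.015, 0.3, 0, 0, 0, -1], [0, 0, 0.3, 0, 0, 0, -1], [0, 0, 0.15, 0, 0, 0, -1], [0, 0, 0.08, 0, 0, 0, -1], [0, 0, 0.04, 0, 0, 0, -1], [0, 0, 0.02, 0, 0, 0, -1], [0, 0, 0.02, 0, 0, 0, -1], [0, 0, 0.015, 0, 0, 0, -1], [0, 0, 0.01, 0, 0, 0, -1], [0, 0, 0, 0, 0, 0, 0.1], [0, 0, 0, 0, 0, 0, 0.1], [0, 0, 0, 0, 0, 0, 0.1], [0, 0, -0.2, 0, 0, 0, 0.1], [0, 0, -0.3, 0, 0, 0, 0.1], [0, 0, -0.4, 0, 0, 0, 0.1], [0, 0, 0, 0, 0, 0, 0.1]]

```text
time: 45.15
position: [561.8, -29.3, 234.2]
ee_rot: [[0.081, 0.997, -0.001], [0.997, -0.081, -0.001], [-0.001, -0.001, -1.0]]
contact_force: [-0.1, -0.4, -0.4]
grip_width: 0.549
gripper_force: 0.0
```

Request:
arm_command:
  commands:
    - [[-0.45, 0, 0, 0, 0, 0, 0], [-0.45, 0, 0, 0, 0, 0, 0], [-0.45, 0, 0, 0, 0, 0, 0], [0, 0, 0, 0, 0, 0, 0]]

```text
time: 45.65
position: [549.0, -165.9, 230.0]
ee_rot: [[0.085, 0.996, -0.008], [0.996, -0.085, 0.001], [0.0, -0.008, -1.0]]
contact_force: [0.6, -0.1, 0.3]
grip_width: 0.496
gripper_force: 0.0
```

```bash
python3 -c "
from h import *
tops('t13')
f=cams.grab_frame('top');w=cams.grab_frame('wrist')
cv2.imwrite('pics/t13c.png',np.hstack([cv2.resize(f['color'][160:250,235:395,::-1],(400,225),interpolation=2),cv2.resize(w['color'][:,:,::-1],(400,300))[:225]]))
crop(w,0,560,0,420,1,'w13')
plan(*vw(0,-248),200,85.3)
# handle in t4 (unoccluded): dark pixels
g=cv2.imread('pics/top0.png');m=(g.max(2)[175:205,345:385]<45).astype(np.uint8)
p=np.argwhere(m)[:,::-1]+[345,175];print(len(p),p.min(0),p.max(0),p.mean(0))
for z in (75,90,100,110):
  X=cast(f,p.mean(0),z)[0,:2]-O;a=np.radians(TH);print(z,X@[np.cos(a),np.sin(a)],X@[-np.sin(a),np.cos(a)])
s=cv2.imread('pics/side0.png');print(proj(cams.grab_frame('side'),[[*vw(40*np.sin(q),-235),70+40*np.cos(q)] for q in (0,.4,.8,1.2,1.6,2)]).round(0).tolist())
m=(s.max(2)[140:170,280:320]<45);p=np.argwhere(m)[:,::-1]+[280,140];print(len(p),p.mean(0),p.min(0),p.max(0))
"
```

```text
blob 1236 min [  -4. -125.] max [72. -6.]
blob 152 min [-54. -28.] max [-5. -7.]
blob 181 min [-54. -56.] max [ -5. -31.]
blob 174 min [-53. -85.] max [ -5. -62.]
blob 173 min [ -54. -115.] max [ -6. -92.]
t 45.8 pos [ 549.6 -162.7  230.8] head 85.4 shift [-0.097 -0.008  0.308] turn [-0.005 -0.     0.001] F [0.1 0.2 0.7] w 0.498 gf 0.0
210 [349 187] [378 194] [363.3        190.48571429]
75 38.48264795201014 -233.51472608093545
90 35.26428464191226 -230.85364182288907
100 33.118709101846974 -229.07958565085815
110 30.973133561781683 -227.30552947882725
[[312.0, 147.0], [307.0, 145.0], [303.0, 146.0], [300.0, 148.0], [299.0, 152.0], [300.0, 156.0]]
95 [300.15789474 151.48421053] [292 145] [308 158]
```

```bash
python3 -c "
from h import *
plan(*vw(38.5,-246),60,85.3)"
```

```text
t 45.9 pos [ 549.7 -162.5  231. ] head 85.4 shift [-0.08   0.386  1.707] turn [-0.004 -0.     0.001] F [ 1.  -0.2 -0.2] w 0.499 gf 0.0
```

View pics/t13c.png

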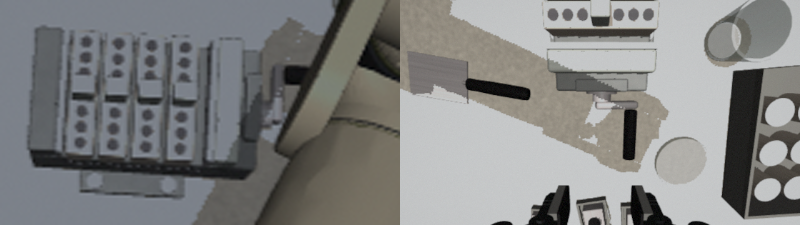

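All four bars stand side by side. The crank arm is nearly horizontal, with the handle at (630,135) in the wrist half, so the crank is about a quarter turn on. Descending on the handle.

Request:
arm_command:
  commands:
    - [[-0.08, 0.386, 0.2, 0, 0, 0, 0], [0, 0, 0.4, 0, 0, 0, 0], [0, 0, 0.4, 0, 0, 0, 0], [0, 0, 0.3, 0, 0, 0, 0], [0, 0, 0.2, 0, 0, 0, 0], [0, 0, 0.2, 0, 0, 0, 0], [0, 0, 0, 0, 0, 0, 0]]
  force: 25

```text
time: 46.72
position: [585.9, -173.2, 59.8]
ee_rot: [[0.08, 0.997, -0.009], [0.997, -0.08, 0.002], [0.001, -0.009, -1.0]]
contact_force: [-0.1, -1.0, 0.2]
grip_width: 0.503
gripper_force: 0.0
```

```bash
python3 -c "
from h import *
plan(*vw(38.5,-246),56,85.3)"
```

```text
t 46.7 pos [ 585.9 -173.2   59.8] head 85.4 shift [-0.002  0.005  0.038] turn [-0.006 -0.001  0.001] F [-0.1 -1.   0.2] w 0.503 gf 0.0
```

Request:
arm_command:
  commands:
    - [[0, 0, 0.04, 0, 0, 0, -1], [0, 0, 0, 0, 0, 0, -1], [0, 0, 0, 0, 0, 0, -1], [0, 0, 0, 0, 0, 0, -1], [0, 0, 0, 0, 0, 0, -1], [0, 0, 0, 0, 0, 0, -1]]
  force: 25

```text
time: 47.48
position: [588.0, -174.6, 58.0]
ee_rot: [[0.082, 0.997, -0.002], [0.997, -0.082, -0.001], [-0.001, -0.002, -1.0]]
contact_force: [7.3, 1.3, -4.3]
grip_width: 0.197
gripper_force: 25.6
```

```bash
cat >> h.py <<'E'
def vp():
    s=r.get_state();p=np.array(s["position"]);a=np.radians(TH);X=p[:2]-O
    e=[np.array([np.cos(a),np.sin(a)]),np.array([-np.sin(a),np.cos(a)])];F=np.array(s["contact_force"])
    print("t",round(float(s["time"]),1),"vise x,y",X@e[0],X@e[1],"z",p[2],"Fx,Fy,Fz",F[:2]@e[0],F[:2]@e[1],F[2],"w",s["grip_width"],s["gripper_force"])
E
python3 -c "
from h import *
vp();plan(*vw(38.5,-246),56,85.3)"
```

```text
t 47.5 vise x,y 40.204253882061664 -247.04602381089677 z 57.96117277108717 Fx,Fy,Fz 7.12332146718306 1.8743511673272668 -4.344056765403941 w 0.19729896199965016 25.580648481845856
t 47.5 pos [ 588.  -174.6   58. ] head 85.3 shift [ 0.01  -0.017  0.02 ] turn [-0.001  0.001  0.   ] F [ 7.3  1.3 -4.3] w 0.197 gf 25.6
```

Request:
arm_command:
  commands:
    - [[-0.024, 0, 0.137, 0, 0, 0, -1], [-0.069, 0, 0, 0, 0, 0, -1]]
  force: 40

```text
time: 47.72
position: [582.7, -177.2, 41.9]
ee_rot: [[0.08, 0.997, -0.016], [0.997, -0.08, 0.013], [0.012, -0.017, -1.0]]
contact_force: [-7.9, 24.6, 1.9]
grip_width: 0.187
gripper_force: 42.7
```

```bash
python3 -c "
from h import *
vp()"
```

```text
t 47.7 vise x,y 35.132511845324984 -250.01949520679918 z 41.90751985267972 Fx,Fy,Fz -9.911624595769988 23.84828624224333 1.8527591152441047 w 0.1869276013574772 42.692073583602905
```

Request:
arm_command:
  commands:
    - [[0.093, -0.04, 0, 0, 0, 0, -1], [0, -0.04, 0.11, 0, 0, 0, -1], [0, 0, 0, 0, 0, 0, -1]]
  force: 40

```text
time: 48.1
position: [577.2, -176.4, 33.9]
ee_rot: [[0.08, 0.997, -0.008], [0.997, -0.08, -0.004], [-0.005, -0.008, -1.0]]
contact_force: [-13.2, -11.9, 8.0]
grip_width: 0.19
gripper_force: 43.5
```

```bash
python3 -c "
from h import *
vp();plan(*vw(0,-248),50,85.3)"
```

```text
t 48.1 vise x,y 29.574290158288697 -249.750595293353 z 33.92328623546369 Fx,Fy,Fz -12.198700263126309 -12.9253675984774 8.044071396391606 w 0.19018844657388081 43.495463132858276
t 48.1 pos [ 577.2 -176.4   33.9] head 85.4 shift [ 0.017 -0.297 -0.159] turn [-0.005  0.003  0.001] F [-13.2 -11.9   8. ] w 0.19 gf 43.5
```

Request:
arm_command:
  commands:
    - [[-0.02, -0.025, 0, 0, 0, 0, -1], [0, 0, 0, 0, 0, 0, -1]]
  force: 40

```text
time: 48.35
position: [576.2, -176.7, 33.9]
ee_rot: [[0.081, 0.997, -0.004], [0.997, -0.081, -0.002], [-0.002, -0.004, -1.0]]
contact_force: [-2.8, -4.3, 5.4]
grip_width: 0.189
gripper_force: 43.1
```

```bash
python3 -c "
from h import *
vp()"
```

```text
t 48.4 vise x,y 28.611699422928137 -250.0915287523778 z 33.85834812034155 Fx,Fy,Fz -2.466034416071797 -4.474752790148012 5.430160131389439 w 0.189348419803141 43.072291016578674
```

Request:
arm_command:
  commands:
    - [[0, 0, 0, 0, 0, 0, -1], [0, 0, 0, 0, 0, 0, -1]]

```text
time: 48.6
position: [576.2, -176.7, 33.8]
ee_rot: [[0.081, 0.997, -0.004], [0.997, -0.081, -0.002], [-0.002, -0.004, -1.0]]
contact_force: [-2.1, -3.1, 6.5]
grip_width: 0.189
gripper_force: 43.2
```

```bash
python3 -c "
from h import *
vp()"
```

```text
t 48.6 vise x,y 28.62534187445067 -250.06873262782506 z 33.75052918625618 Fx,Fy,Fz -1.8877769920363292 -3.216557523387719 6.485981703418782 w 0.18916455995498124 43.211254477500916
```

```bash
cat >> h.py <<'E'
def rows(q0,q1,n,x=None,z=None,c=(0.2,61.5)):
    # increments (tool y, tool z) along the crank circle from commanded (x,z) near q0 to q1 (degrees)
    q=np.radians(np.linspace(q0,q1,n+1)[1:]);P=np.c_[c[0]+40*np.sin(q),c[1]+40*np.cos(q)]
    a=np.radians(q0);s=[c[0]+40*np.sin(a) if x is None else x,c[1]+40*np.cos(a) if z is None else z]
    D=np.diff(np.vstack([s,P]),axis=0)/100
    print([[round(float(d[0]),3),round(float(-d[1]),3)] for d in D])
E
python3 -c "
from h import *
rows(135,435,15,29.1,32.2)"
```

```text
[[-0.12, 0.07], [-0.134, 0.036], [-0.138, -0.012], [-0.126, -0.059], [-0.098, -0.098], [-0.059, -0.126], [-0.012, -0.138], [0.036, -0.134], [0.08, -0.114], [0.114, -0.08], [0.134, -0.036], [0.138, 0.012], [0.126, 0.059], [0.098, 0.098], [0.059, 0.126]]
```

Request:
arm_command:
  commands:
    - [[0, -0.12, 0.07, 0, 0, 0, -1], [0, -0.134, 0.036, 0, 0, 0, -1], [0, -0.138, -0.012, 0, 0, 0, -1], [0, -0.126, -0.059, 0, 0, 0, -1], [0, -0.098, -0.098, 0, 0, 0, -1], [0, -0.059, -0.126, 0, 0, 0, -1], [0, -0.012, -0.138, 0, 0, 0, -1]]

```text
time: 49.48
position: [508.5, -171.0, 66.4]
ee_rot: [[0.082, 0.997, -0.003], [0.997, -0.082, -0.002], [-0.002, -0.002, -1.0]]
contact_force: [7.9, -3.4, -5.7]
grip_width: 0.189
gripper_force: 42.1
```

```bash
python3 -c "
from h import *
vp();print(0.2+40*np.sin(np.radians(275)),61.5+40*np.cos(np.radians(275)))"
```

```text
t 49.5 vise x,y -39.348338196507406 -249.96043220924813 z 66.44251403144537 Fx,Fy,Fz 8.146329237601543 -2.7758622647274485 -5.677511481739072 w 0.18860252217565962 42.13494658470154
-39.64778792366982 64.98622970990631
```

Request:
arm_command:
  commands:
    - [[0, 0.046, -0.134, 0, 0, 0, -1], [0, 0.08, -0.114, 0, 0, 0, -1], [0, 0.114, -0.08, 0, 0, 0, -1], [0, 0.134, -0.036, 0, 0, 0, -1], [0, 0.138, 0.012, 0, 0, 0, -1], [0, 0.126, 0.059, 0, 0, 0, -1], [0, 0.098, 0.098, 0, 0, 0, -1], [0, 0.059, 0.126, 0, 0, 0, -1]]

```text
time: 50.48
position: [587.8, -177.7, 72.9]
ee_rot: [[0.081, 0.997, -0.004], [0.997, -0.081, -0.003], [-0.003, -0.003, -1.0]]
contact_force: [-3.3, -5.5, 2.7]
grip_width: 0.185
gripper_force: 42.8
```

```bash
python3 -c "
from h import *
vp();print(0.2+40*np.sin(np.radians(75)),61.5+40*np.cos(np.radians(75)));rows(75,375,15)"
```

```text
t 50.5 vise x,y 40.262392080793255 -250.185893576956 z 72.86093753024744 Fx,Fy,Fz -2.7971995944212797 -5.700137955627868 2.690085991486139 w 0.18465415595076262 42.82303512096405
38.837033051562734 71.85276180410082
[[0.012, 0.138], [-0.036, 0.134], [-0.08, 0.114], [-0.114, 0.08], [-0.134, 0.036], [-0.138, -0.012], [-0.126, -0.059], [-0.098, -0.098], [-0.059, -0.126], [-0.012, -0.138], [0.036, -0.134], [0.08, -0.114], [0.114, -0.08], [0.134, -0.036], [0.138, 0.012]]
```

Request:
arm_command:
  commands:
    - [[0, 0.007, 0.138, 0, 0, 0, -1], [0, -0.036, 0.134, 0, 0, 0, -1], [0, -0.08, 0.114, 0, 0, 0, -1], [0, -0.114, 0.08, 0, 0, 0, -1], [0, -0.134, 0.036, 0, 0, 0, -1], [0, -0.138, -0.012, 0, 0, 0, -1], [0, -0.126, -0.059, 0, 0, 0, -1], [0, -0.098, -0.098, 0, 0, 0, -1], [0, -0.059, -0.126, 0, 0, 0, -1], [0, -0.012, -0.138, 0, 0, 0, -1]]

```text
time: 51.72
position: [508.5, -171.0, 66.1]
ee_rot: [[0.082, 0.997, -0.004], [0.997, -0.082, -0.002], [-0.002, -0.003, -1.0]]
contact_force: [7.2, -5.8, -5.6]
grip_width: 0.188
gripper_force: 42.1
```

```bash
python3 -c "
from h import *
vp();tops('t14');rows(275,455,18)"
```

```text
t 51.7 vise x,y -39.323861299457775 -249.96030370677278 z 66.14853347684804 Fx,Fy,Fz 7.682629779270631 -5.1456912865322995 -5.581904603693113 w 0.18754361046621762 42.099173069000244
blob 2345 min [ -54. -125.] max [72. -6.]
[[0.012, -0.069], [0.024, -0.066], [0.035, -0.06], [0.045, -0.053], [0.053, -0.045], [0.06, -0.035], [0.066, -0.024], [0.069, -0.012], [0.07, -0.0], [0.069, 0.012], [0.066, 0.024], [0.06, 0.035], [0.053, 0.045], [0.045, 0.053], [0.035, 0.06], [0.024, 0.066], [0.012, 0.069], [0.0, 0.07]]
```

Request:
arm_command:
  commands:
    - [[0, 0.022, -0.069, 0, 0, 0, -1], [0, 0.024, -0.066, 0, 0, 0, -1], [0, 0.035, -0.06, 0, 0, 0, -1], [0, 0.045, -0.053, 0, 0, 0, -1], [0, 0.053, -0.045, 0, 0, 0, -1], [0, 0.06, -0.035, 0, 0, 0, -1], [0, 0.066, -0.024, 0, 0, 0, -1], [0, 0.069, -0.012, 0, 0, 0, -1], [0, 0.07, 0, 0, 0, 0, -1]]

```text
time: 52.9
position: [552.7, -175.0, 103.0]
ee_rot: [[0.081, 0.997, -0.005], [0.997, -0.081, -0.003], [-0.003, -0.005, -1.0]]
contact_force: [-4.0, -6.0, 6.5]
grip_width: 0.189
gripper_force: 43.3
```

```bash
python3 -c "
from h import *
vp()"
```

```text
t 52.9 vise x,y 4.9930654269927865 -250.29953548864108 z 102.96397900108354 Fx,Fy,Fz -3.453001295081671 -6.282173530840697 6.507772881910059 w 0.18918384777442226 43.2840496301651
```

Request:
arm_command:
  commands:
    - [[0, 0.069, 0.012, 0, 0, 0, -1], [0, 0.066, 0.024, 0, 0, 0, -1], [0, 0, 0, 0, 0, 0, -1]]

```text
time: 53.28
position: [566.9, -176.1, 99.0]
ee_rot: [[0.081, 0.997, -0.003], [0.997, -0.081, -0.003], [-0.003, -0.003, -1.0]]
contact_force: [1.5, -6.5, 3.8]
grip_width: 0.185
gripper_force: 43.0
```

```bash
python3 -c "
from h import *
vp()"
```

```text
t 53.3 vise x,y 19.255155020498872 -250.27877922543558 z 98.9864325048333 Fx,Fy,Fz 2.032221115370268 -6.327149857186507 3.828078442787642 w 0.18533677655773478 42.96482563018799
```

Request:
arm_command:
  commands:
    - [[0, 0.03, 0.016, 0, 0, 0, -1], [0, 0.03, 0.018, 0, 0, 0, -1], [0, 0, 0, 0, 0, 0, -1]]

```text
time: 53.65
position: [572.6, -176.6, 95.5]
ee_rot: [[0.081, 0.997, -0.004], [0.997, -0.081, -0.003], [-0.003, -0.003, -1.0]]
contact_force: [0.8, -5.8, 3.5]
grip_width: 0.186
gripper_force: 42.9
```

```bash
python3 -c "
from h import *
vp()"
```

```text
t 53.6 vise x,y 24.970794439610696 -250.274643653624 z 95.50895723812505 Fx,Fy,Fz 1.2444560871318853 -5.7252434768500455 3.4912277671414937 w 0.1862565800653012 42.937527894973755
```

Request:
arm_command:
  commands:
    - [[0, 0.028, 0.021, 0, 0, 0, -1], [0, 0.026, 0.023, 0, 0, 0, -1], [0, 0, 0, 0, 0, 0, -1]]

```text
time: 54.02
position: [577.8, -177.0, 90.9]
ee_rot: [[0.081, 0.997, -0.004], [0.997, -0.081, -0.002], [-0.003, -0.004, -1.0]]
contact_force: [1.0, -6.4, 2.2]
grip_width: 0.19
gripper_force: 42.8
```

```bash
python3 -c "
from h import *
vp()"
```

```text
t 54.0 vise x,y 30.236502127681774 -250.22870284448527 z 90.87156972526068 Fx,Fy,Fz 1.4759112384581823 -6.265648213096371 2.162585545944439 w 0.1900207797881209 42.823487520217896
```

Request:
arm_command:
  commands:
    - [[0, 0.024, 0.025, 0, 0, 0, -1], [0, 0.022, 0.027, 0, 0, 0, -1], [0, 0, 0, 0, 0, 0, -1]]

```text
time: 54.4
position: [582.2, -177.3, 85.4]
ee_rot: [[0.081, 0.997, -0.005], [0.997, -0.081, -0.002], [-0.003, -0.004, -1.0]]
contact_force: [0.6, -7.1, 2.1]
grip_width: 0.192
gripper_force: 42.7
```

```bash
python3 -c "
from h import *
vp()"
```

```text
t 54.4 vise x,y 34.64228485350849 -250.1898697735806 z 85.44907552796572 Fx,Fy,Fz 1.1364562580561521 -7.027633744215999 2.149345703354577 w 0.19150982049357385 42.73659825325012
```

Request:
arm_command:
  commands:
    - [[0, 0.018, 0.03, 0, 0, 0, -1], [0, 0.015, 0.031, 0, 0, 0, -1], [0, 0, 0, 0, 0, 0, -1]]

```text
time: 54.78
position: [585.2, -177.6, 80.0]
ee_rot: [[0.081, 0.997, -0.005], [0.997, -0.081, -0.002], [-0.003, -0.005, -1.0]]
contact_force: [-2.4, -5.8, 7.2]
grip_width: 0.192
gripper_force: 43.4
```

```bash
python3 -c "
from h import *
vp()"
```

```text
t 54.8 vise x,y 37.664877648223815 -250.21810522350918 z 79.99430122577328 Fx,Fy,Fz -1.9156692848739054 -5.935378799498828 7.236750603020217 w 0.19193090279656855 43.378275632858276
```

Request:
arm_command:
  commands:
    - [[0, 0.012, 0.033, 0, 0, 0, -1], [0, 0.009, 0.034, 0, 0, 0, -1], [0, 0, 0, 0, 0, 0, -1]]

```text
time: 55.15
position: [587.3, -177.8, 74.7]
ee_rot: [[0.081, 0.997, -0.005], [0.997, -0.081, -0.003], [-0.003, -0.004, -1.0]]
contact_force: [-7.7, -3.7, 17.9]
grip_width: 0.188
gripper_force: 44.5
```

```bash
python3 -c "
from h import *
vp()"
```

```text
t 55.1 vise x,y 39.779883550690066 -250.23847561232412 z 74.67922490048875 Fx,Fy,Fz -7.377787818458336 -4.321794443181333 17.925154647304137 w 0.18840062970994215 44.51877415180206
```

Request:
arm_command:
  commands:
    - [[0, 0, 0, 0, 0, 0, -1], [0, 0, 0, 0, 0, 0, -1], [0, 0, 0, 0, 0, 0, -1]]

```text
time: 55.52
position: [587.3, -177.7, 74.7]
ee_rot: [[0.081, 0.997, -0.005], [0.997, -0.081, -0.003], [-0.003, -0.004, -1.0]]
contact_force: [-8.6, -4.1, 17.9]
grip_width: 0.189
gripper_force: 44.5
```

```bash
python3 -c "
from h import *
vp()"
```

```text
t 55.5 vise x,y 39.75303123040578 -250.2199714683498 z 74.66263604522292 Fx,Fy,Fz -8.276253993444916 -4.786454328740662 17.89943648961364 w 0.18879188537523212 44.5173454284668
```

Tangential load is about 19 N and steady, so the jaw is tight. Letting go and backing off.

Request:
arm_command:
  commands:
    - [[0, 0, 0, 0, 0, 0, 0.1], [0, 0, 0, 0, 0, 0, 0.1], [0, 0, 0, 0, 0, 0, 0.1], [0, 0, 0, 0, 0, 0, 0.1], [0, 0, -0.2, 0, 0, 0, 0.1], [0, 0, -0.4, 0, 0, 0, 0.1], [0, 0, -0.5, 0, 0, 0, 0.1], [-0.3, 0, -0.4, 0, 0, 0, 0.1], [-0.4, 0, 0, 0, 0, 0, 0.1], [-0.4, 0, 0, 0, 0, 0, 0.1], [-0.4, 0, 0, 0, 0, 0, 0.1], [0, 0, 0, 0, 0, 0, 0.1]]

```text
time: 57.02
position: [574.9, -328.6, 221.3]
ee_rot: [[0.085, 0.996, -0.007], [0.996, -0.085, 0.001], [0.0, -0.007, -1.0]]
contact_force: [-0.2, 0.5, 0.5]
grip_width: 0.55
gripper_force: 0.0
```

Run:
```python
from h import *
vp();TW=TH
f=cams.grab_frame('top');cv2.imwrite('pics/end.png',f['color'][:,:,::-1])
g=f['color'];k=lambda im:im.min(2)
# row profile along vise y at x=-25 (z=130), and handle
for x in (-47,-38):
    P=proj(f,[[*vw(x,y),130] for y in range(4,-130,-3)]);print(x,[int(k(g)[int(b+.5),int(a+.5)]) for a,b in P])
m=(g.max(2)[165:215,340:385]<45);p=np.argwhere(m)[:,::-1]+[340,165];print(p.mean(0),len(p))
a=cv2.imread('pics/t4.png').astype(int);d=abs(a-g[:,:,::-1]).max(2)>40
for n,(u0,u1,v0,v1) in dict(beaker=(295,330,110,150),bottle=(160,192,135,170),jar=(228,262,266,302),nests=(412,465,175,275)).items(): print(n,d[v0:v1,u0:u1].sum())
P=proj(f,[[428.6,-350.9,64],[521.2,-326.7,64],[428.6,-350.9,28],[521.2,-326.7,28]]).round().astype(int);print(P.tolist())
for x,y,z in((428.6,-350.9,58),(521.2,-326.7,58)):
    u,v=proj(f,[x,y,z])[0].astype(int);s=k(g)[v-10:v+12,u-10:u+10];q=np.argwhere(s<70);print(len(q),(u,v),(q.mean(0)[::-1]+[u-10,v-10]).round(1))
```

```text
t 57.0 vise x,y 39.73387434260668 -401.5634021764557 z 221.27494211362452 Fx,Fy,Fz -0.25407045503620407 0.4999251203672341 0.5006932501774938 w 0.5495804875144318 0.0
-47 [105, 117, 109, 123, 110, 67, 75, 104, 123, 115, 103, 117, 90, 68, 66, 105, 122, 116, 103, 123, 110, 67, 68, 94, 122, 113, 99, 123, 112, 79, 75, 103, 124, 116, 103, 114, 98, 123, 123, 122, 123, 123, 121, 94, 95]
-38 [122, 115, 102, 123, 123, 119, 114, 123, 123, 112, 92, 122, 122, 122, 121, 122, 123, 112, 92, 123, 123, 123, 123, 123, 123, 112, 91, 123, 122, 109, 113, 123, 123, 117, 124, 115, 102, 123, 123, 123, 124, 124, 111, 83, 95]
[365.01754386 190.14473684] 228
beaker 139
bottle 0
jar 289
nests 2127
[[449, 258], [435, 218], [443, 259], [430, 220]]
0 (np.int64(447), np.int64(258)) [nan nan]
282 (np.int64(434), np.int64(218)) [431.8 217.2]<stdin>:13: RuntimeWarning: Mean of empty slice.
  ret = um.true_divide(
```

Request:
arm_command:
  commands:
    - [[-0.268, -0.52, 0, 0, 0, 0, 0.1], [-0.268, -0.52, 0, 0, 0, 0, 0.1], [-0.268, -0.52, 0, 0, 0, 0, 0.1], [-0.268, -0.52, 0, 0, 0, 0, 0.1], [-0.268, -0.52, 0, 0, 0, 0, 0.1], [-0.268, -0.52, 0, 0, 0, 0, 0.1], [-0.268, -0.52, 0, 0, 0, 0, 0.1], [-0.268, -0.52, 0, 0, 0, 0, 0.1], [0, 0, 0, 0, 0, 0, 0.1], [0, 0, 0, 0, 0, 0, 0.1]]

```text
time: 58.32
position: [144.7, -505.4, 224.8]
ee_rot: [[0.081, 0.997, -0.006], [0.997, -0.081, 0.0], [-0.0, -0.006, -1.0]]
contact_force: [0.1, 0.4, 0.1]
grip_width: 0.551
gripper_force: 0.0
```

Run:
```python
from h import *
vp()
f=cams.grab_frame('top');g=f['color'];cv2.imwrite('pics/end2.png',g[:,:,::-1])
o=cv2.imread('pics/top0.png').astype(int);d=abs(o-g[:,:,::-1]).max(2)>40
for n,(u0,u1,v0,v1) in dict(beaker=(295,330,110,150),bottle=(160,192,135,170),jar=(228,262,266,302),med=(417,456,177,202),shortn=(410,446,206,236),longn=(417,465,244,274)).items(): print(n,d[v0:v1,u0:u1].sum())
for n,x,y,h in(("short",521.2,-326.7,64),("long",428.6,-350.9,64)):
    u,v=proj(f,[x,y,h-36])[0].astype(int);s=g[v-22:v+22,u-26:u+26].min(2).astype(int)
    # bright steel base (z=28) and dark knob
    b=np.argwhere(s>105);print(n,"bg",s[0,0])
    print("\n".join(" ".join(f"{c:3d}" for c in r_) for r_ in s[8:36:2,2:50:2]))
    print("nest centre rim px",proj(f,[[x,y,14],[x,y,28],[x,y,64]]).round(1).tolist(),"origin",u-24,v-14)
```

```text
t 58.3 vise x,y -374.57590226220054 -613.0601804000906 z 224.82617219834634 Fx,Fy,Fz 0.04523912562803089 0.4230133261114299 0.10053757293931367 w 0.5509557309926917 0.0
beaker 0
bottle 0
jar 0
med 0
shortn 118
longn 92
short bg 119
120 120 118 118 118 119 119 120 119 118 118 118 118 119 119 119 119 118 118 118 118 118 118 119
119 119 120 118 119 119 120 119 119 118 119 118 118 119 118 119 115 111 119 118 118 118 118 119
119 119 118 119 120 119 119 111 104  95  93  90  90  90  85  70  58  78 119 118 118 119 119 118
119 119 119  64  91  85  70  59  58  43  54  87  97 112 116 117 117  69 114 118 119 118 119 118
119 119 119  50  70  80  33 119 119 118 119 109  50  49  62  63  91  65 109 118 118 117 119 118
120 119 119 104  61  80  31 113 119 119 108  17  30  65  63  62  62  85  99 119 118 118 118 118
119 119 119 105  55  81  32 103 118 120  55  16  33  64  64  64  61 105  96 119 118 118 118 118
119 120 119 108  38  82  31  83 119 119 102  19  19  46  66  63  76 103  94 119 118 118 119 118
120 119 119 119  37  91  32  73 119 119 112  37  18  21  44 100 119 106  78 119 118 118 119 118
119 
[... 1297 characters left out ...]
5  62  62  98 118 118 115  43  78 116 118
 65  68  43 117 119 119 119 119 119 102  19  20  61  64  63  61 107 118 118 114  48  90 118 118
 83  79  32 119 119 119 119 118 118 112  18  19  23  63  64  79 116 117 118 111  29  91 118 118
 63  75  36 118 118 118 119 119 118 118 117  86 100 117 117 117 118 119 118 106  33  93 118 118
 34  91  90  87  73  49  42  51  79 112 118 118 118 118 118 117 118 118 117 110  30  96 118 117
117 117 111  94  58  58  65  79  90  89  90  75  71  48  38  59  90 114 118 107  35  94 118 117
118 118 118 119 118 119 118 117 117 116 111  88  60  59  63  79  89  88  89  88  72  98 117 117
nest centre rim px [[441.2, 259.6], [443.2, 259.2], [448.6, 258.2]] origin 419 245
```

```bash
python3 -c "
from h import *
print(r.hand_in())"
```

```text
the job is handed in; nothing more can be done
None
```

I put the short and long blocks back in their own nests, laid all four bars side by side between the vise jaws, cranked the jaw tight (about 19 N at the handle), let go and handed the job in. The hand-in gave no verdict; I judged the grip from the handle load and the placements from the final top view.

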